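# Glue-up of an antenna base insulator

## Robot

A 7-joint arm with a two-finger parallel gripper is mounted at the origin on the work surface. World frame = base frame: x ahead of the robot, y to its left, z up, the work surface at z = 0. Lengths are in m, angles in rad, forces in N, time in s.
With the tool pointing down it reaches from about 0.4 to 0.85 m from the base axis. Payload 4.5 kg.
Tool frame: the origin (TCP) lies at the very end of the fingers, on their centre line; the grasp point (between the pads) lies 19 mm behind it; z points along the fingers, y is the line along which they close (so a half turn about z gives the same grasp; the last joint's range is limited). The gripper opens to 88 mm and grips with 3 to 60 N. Pads are 18 mm wide; open, the fingers measure 123 mm over their backs; the gripper's body (75 mm by 187 mm) begins 45 mm behind the grasp point.
Start: joints at [1.338, 0.689, -0.195, 1.565, 0.157, 0.902, -0.215], TCP at [0.165, -0.603, 0.239] pointing down, gripper open.
Joint ranges: [-3.01, 3.01], [-0.46, 2.08], [-1.47, 1.51], [0.13, 2.56], [-1, 4.14], [0.04, 2.09], [-2.66, 2.66]. Speed limits (rad/s): [2.57, 2.57, 3.14, 3.14, 3.14, 3.14, 3.14].

## Interface

Orientations are given as a unit quaternion [x, y, z, w].
In Python, from plant import r, eyes, nets gives the robot as it stands.
- The arm moves only by the shell command python3 -m pendant 'ROWS' [FORCE]. ROWS is JSON, a list of rows, each an object of numbers: "claw": the opening, from 0 (shut) to 1 (fully open); "dx", "dy", "dz": the shift along the world's x, y, z in mm; "twist": the turn about the world's z in rad. In form: [{"claw": .., "dx": .., "dy": .., "dz": .., "twist": ..}, ...]. A call has 1 to 8 rows; each row is the pose to reach, as a shift and turn from the pose commanded when the call began; what a row does not reach only later rows make up. A row lasts 1/10 s, in which the tool goes at most 50 mm and 8.59 degrees, less where a joint would pass 70% of its speed; a pose out of reach is approached as far as the arm can. A call with a gripper value outside its range is refused whole. The fingers move at their own pace and stop on an object; FORCE is the grip in N (left out, the last holds). Time passes only in rows, so rows that repeat a pose let the fingers close. It gives the time, the measured TCP pose, the force, the opening and the grip force at its end, in the units of the state.
- r.get_state(): the state, without advancing time (a new reading comes with each control period).
- eyes.snapshot(name): name is "side" or "top" or "wrist"; returns (picture, depth): 480x640x3 uint8, blue, green, red; 480x640 float32, m along the optical axis (not along the pixel's ray), 0 where there is no reading.
- eyes.camera_info(name): a dict with "K" (3x3 intrinsics, pixels), "D" ([k1, k2, p1, p2, k3] as OpenCV has them; the pictures are not rectified), "world_to_cam" (4x4, takes a point from world to camera coordinates); the wrist camera has in their place "T_tool_cam" (4x4, takes a point from camera to tool coordinates, whose origin is the TCP and whose axes are the flange's). Camera axes: x right, y down, z forward; pixel columns grow to the right and rows downward; lengths in m; the calibration is good to about 2 mm. A picture is of the moment at which its call begins: read the wrist's pose just before it. camera_info takes no time and is no camera call.
- r.finish_job(): hands the job in; it is judged then, once.
Trained networks look in the newest picture that a camera, given by its name, has taken for a name from the list of things; names that differ only in an ending like _2 or _b are one class to them, and where a whole thing is asked for, a point or a joint stands for the part that bears it (a point fixed in the world has none). Each returns a list of dicts, best first, with "confidence" (0 to 1); they miss things now and then, are a little off and sometimes report something else, mostly with a low value. They report only what shows in the picture. A call takes as long as a camera call.
- nets.spot_in(camera, query): "box" ([left, top, width, height] as shares, 0 to 1, of the picture: columns of its width, rows of its height, round what is visible of it).
- nets.place_of(camera, query): "position" ([column, row] as shares, 0 to 1, of the picture: columns of its width, rows of its height: a listed point, or the origin of a listed thing).
The state is a dict: "clock": time; "q": joint angles; "qd": joint speeds; "joint_torque": joint torques, N m; "tool_pos": TCP position; "eef_rot": TCP orientation; "contact_force": force on the tool from outside, world axes, zero at the start; "moment": the same for the moment, N m; "opening": opening from 0.0 (shut) to 1.0 (fully open); "finger_force": force on a finger pad.
Only numpy, scipy, OpenCV 4.12 (cv2) and the standard library are available. Lean on these libraries where they do the work, as an engineer would, in place of code of your own. Each camera call takes 0.05 s, during which the arm holds its last target. There are 200 camera calls.

## Task

Glue up an antenna base insulator: clear the blue offcut off the clamp's carriage into the yellow scrap tray, lift every orange cast slab out of the mould and stack them squarely on the carriage's black outline, lengthwise like it, with the dark steel pressure plate squarely on top. Then push the loaded carriage fully home under the jaw, push the clamp's sliding jaw down by its yellow heel until it sits on the plate, tilts and binds on the bar, and screw the wooden handle clockwise until the stack is clamped tight. Leave the other things on the bench where they are.

Things in the scene. Friction and masses are not known exactly. Their poses are not given: they have to be found in the camera images.
- mould: flat steel mould block, 150 x 128 mm (its x by y), 18 mm high, fixed to the bench; four open cavities, 59 x 39 mm and 6 mm deep (long side along its x), centred at x = +-35 mm, y = +-34 mm in its frame; some may be empty. Origin: centre of its underside
- slab0: one of up to four equal loose cast slabs (two to four are present), orange, 56 x 36 x 14 mm (x, y, z), 40 to 80 g, lying in a mould cavity with its upper 8 mm standing out. Origin: centre of its underside; z up
- slab1: one of up to four equal loose cast slabs (two to four are present), orange, 56 x 36 x 14 mm (x, y, z), 40 to 80 g, lying in a mould cavity with its upper 8 mm standing out. Origin: centre of its underside; z up
- slab2: one of up to four equal loose cast slabs (two to four are present), orange, 56 x 36 x 14 mm (x, y, z), 40 to 80 g, lying in a mould cavity with its upper 8 mm standing out. Origin: centre of its underside; z up
- slab3: one of up to four equal loose cast slabs (two to four are present), orange, 56 x 36 x 14 mm (x, y, z), 40 to 80 g, lying in a mould cavity with its upper 8 mm standing out. Origin: centre of its underside; z up
- plate: loose dark steel pressure plate with a white dot on its top, 60 x 40 x 8 mm (x, y, z), about 140 g, lying flat on the bench. Origin: centre of its underside
- offcut: loose blue plastic offcut, a block 44 x 26 x 22 mm (x, y, z), 50 g, lying on the carriage about where the stack belongs. Origin: centre of its underside
- tray: yellow open scrap tray, 90 x 90 mm outside, 30 mm high, walls 4 mm, floor about 4 mm, fixed on the bench. Origin: centre of its underside
- clamp: green-based clamp fixed to the bench. Origin on the bench under the screw axis; the carriage runs along its y on a base strip 12 mm high (x -45 to +45, y -285 to +60 mm), loading side at -y; the upright steel bar, 12 x 24 mm, stands at x = +75 mm on a foot (x to 120, y -60 to +60 mm), its top 200 mm above the bench; jaw and screw handle above the origin reach up to 250 mm
- bed (a point): centre of the black rectangular outline (41 x 60 mm, lines 2 mm) on the top face of the aluminium carriage, 26 mm above the bench, where the stack belongs; x and y axes as the clamp's; the outline is long along y. The carriage top is 60 mm wide (x) and reaches from y = -120 to +40 mm of this point
- carriage_knob (a point): middle of the top of the red square post (18 x 18 mm, 34 mm tall) on the outer end of the carriage, 100 mm from the bed centre along -y
- carriage (a joint): carriage travel in m: 0 to 0.03 at the start (out, clear of the jaw); grows as it is pushed along the clamp's +y; 0.160 is fully home against its stop, the bed then centred under the screw. Slides with about 3 N and stays where left
- jaw_slide (a joint): travel of the sliding jaw down the bar in m; 0 to 0.018 at the start, grows downward, at most 0.075. With the handle at 0 the pad's face is 125 mm above the bench less this value. Pushed down on its heel the jaw slides with about 7 N and stays where left; it resists going up with over 30 N
- jaw_tilt (a joint): tilt of the sliding jaw on the bar in rad: 0 when free; once its pad meets the work a push of some 10 to 20 N on the heel tips it, the screw end lifting, and at 0.03 to 0.07 (its limit) its edges bite the bar, so that it does not slide back up
- heel_top (a point): middle of the flat top of the yellow round heel button (22 mm across, standing 28 mm above the red heel arm) on the sliding jaw, 40 mm beyond the bar, at x = +115 mm in the clamp's frame; to be pushed down from above. It stands 78 mm above the pad's face
- handle_grip (a point): middle of the wooden handle of the clamp screw, a flat upright paddle 52 x 14 x 34 mm (x, y, z of this point, turning with the handle), on the vertical screw axis at x = y = 0 of the clamp's frame, 104 mm above the pad's face; from above it can be gripped across its 14 mm thickness
- handle (a joint): turn of the handle in rad, -0.6 to 0.6 at the start, grows clockwise seen from above and moves pad and handle down 1.0 mm per rad; range -1.5 to 9. Turns with 0.1 N m, stays where left. Once the jaw has bound, the first rad takes up slack, 2.5 to 3 rad in all clamp the stack tight (some 30 N), 5 rad is too much (the plate starts to creep)
- pad: round dark steel pressure pad, 30 mm across, at the foot of the clamp screw, facing down. Origin: centre of its lower face
- morse_key: bystander: black and brass Morse key, 125 x 70 mm, 50 mm high, on the far side of the bench. Origin: centre of its underside
- microphone: bystander: black hand microphone, 85 x 58 x 30 mm, on the left. Origin: centre of its underside
- screwdriver: bystander: red-handled screwdriver, 160 mm long, 26 mm thick, on the bench beyond the carriage. Origin: centre, on the bench
- tin: bystander: round tin, 60 mm across, 80 mm high, right of the mould. Origin: centre of its underside
- glasses_case: bystander: black glasses case, 160 x 65 x 40 mm, on the far side of the bench. Origin: centre of its underside

How it is judged:
By the outcome, as a careful person would: the job done as asked, in the order asked, and still so for the second after the job is handed in, with the robot touching nothing.
Of slab0, slab1, slab2, slab3 only 2 to 4 are there at a start; the rules pass over those that are not, and their reading is None.
At some moment in a run one of offcut may be knocked a few centimetres aside while the robot is not near it.
Once in a run the grip may slacken for a moment while it holds something.
It also fails if it takes over 210 s, if anything falls off the work surface, if the arm or the gripper's body presses on something with over 40 N, if the wrist force passes 120 N, or if a joint passes its speed limit or range.

## Working session

There is one attempt and no reset: what is moved stays moved. The work goes in short steps, Python scripts to look and compute and a shell command to move; the robot and the scene stay as the last step left them, time stands still between calls to the robot, and variables do not carry over. Pictures are saved under pics/ and viewed, at most 16 in all, crops included, and the job is handed in when it is done.

```bash
ls; mkdir -p pics
cat > h.py <<'E'
import numpy as np,cv2
from plant import r,eyes,nets
from scipy.spatial.transform import Rotation as R
def snap(n,save=None):
    s=r.get_state(); im,d=eyes.snapshot(n)
    if save: cv2.imwrite('pics/'+save,im)
    c=eyes.camera_info(n)
    if n=='wrist':
        T=np.eye(4);T[:3,:3]=R.from_quat(s['eef_rot']).as_matrix();T[:3,3]=s['tool_pos'];T=T@np.array(c['T_tool_cam'])
    else: T=np.linalg.inv(np.array(c['world_to_cam']))
    return im,d,dict(K=np.array(c['K'],float),D=np.array(c['D'],float),T=T)
def pts(c,uv,z=None,d=None):
    "pixels -> world, by depth or on the plane z"
    uv=np.atleast_2d(np.array(uv,float))
    n=cv2.undistortPoints(uv[:,None],c['K'],c['D'])[:,0]
    ray=np.c_[n,np.ones(len(n))]
    if z is None: P=ray*np.asarray(d).reshape(-1,1); return P@c['T'][:3,:3].T+c['T'][:3,3]
    w=ray@c['T'][:3,:3].T; o=c['T'][:3,3]
    return o+w*((z-o[2])/w[:,2])[:,None]
def cloud(c,d):
    v,u=np.mgrid[0:480,0:640]
    P=pts(c,np.c_[u.ravel(),v.ravel()],d=d.ravel()).reshape(480,640,3)
    P[d==0]=np.nan
    return P
E
python3 - <<'E'
from h import *
s=r.get_state();print(s)
for n in('top','side'):
    im,d,c=snap(n,n+'0.png'); print(n,c['T'].round(3).tolist(),c['K'].tolist())
    P=cloud(c,d)
    for q in['mould','slab0','plate','offcut','tray','bed','carriage_knob','heel_top','handle_grip','pad']:
        for o in nets.place_of(n,q)[:4]:
            u,v=o['position'][0]*640,o['position'][1]*480
            if o['confidence']>.3 and 0<=u<639 and 0<=v<479: print(q,round(o['confidence'],2),round(u),round(v),P[int(v),int(u)].round(3))
E
```

```text
pics
{'clock': 0.0, 'q': array([ 1.33782391,  0.6899778 , -0.19449767,  1.56635889,  0.15730512,
        0.90251988, -0.21513504]), 'qd': array([ 1.36221341e-03, -1.02157708e-03, -1.06793998e-03, -7.14613733e-05,
        5.05556190e-04,  1.47424192e-03,  1.38584596e-03]), 'joint_torque': array([-4.78576112e-04, -5.27564871e+01, -1.26685638e+00, -1.53434891e+01,
       -5.25085756e-02,  6.58734687e-03,  1.73044623e-04]), 'tool_pos': array([ 0.1645312 , -0.6022828 ,  0.23790953]), 'eef_rot': array([ 9.91114029e-01,  1.33011672e-01, -2.00762402e-04, -9.14465036e-04]), 'contact_force': array([ 0.309404  ,  0.41268808, -0.10728935]), 'moment': array([-0.07178086,  0.03513519,  0.01633925]), 'finger_force': 0.0, 'opening': 1.005563772314665}
top [[-0.017, -0.997, 0.075, 0.529], [-1.0, 0.016, -0.017, 0.033], [0.016, -0.075, -0.997, 1.315], [0.0, 0.0, 0.0, 1.0]] [[499.52293665547523, 0.0, 325.13035989089167], [0.0, 499.52293665547523, 239.16695124773332], [0.0, 0.0, 1.0]]
mould 0.66 442 287 [ 0.496 -0.289  0.022]
slab0 0.85 432 296 [ 0.474 -0.264  0.024]
slab0 0.72 436 272 [ 0.536 -0.276  0.
[... 891 characters left out ...]
 -0.279  0.026]
slab0 0.82 348 422 [ 0.524 -0.349  0.024]
slab0 0.64 302 404 [ 0.452 -0.281  0.026]
plate 0.61 385 368 [ 0.651 -0.245  0.008]
plate 0.59 325 415 [ 0.488 -0.315  0.018]
tray 0.77 358 311 [ 0.665 -0.065  0.003]
tray 0.39 423 317 [ 0.785 -0.157  0.032]
bed 0.97 268 278 [0.486 0.072 0.048]
carriage_knob 0.89 282 298 [ 0.494 -0.011  0.058]
carriage_knob 0.61 269 279 [0.486 0.072 0.048]
heel_top 0.72 284 184 [0.584 0.245 0.191]
heel_top 0.66 358 312 [ 0.664 -0.067  0.002]
handle_grip 0.68 237 185 [0.462 0.226 0.225]
handle_grip 0.59 351 265 [ 0.712  0.1   -0.002]
handle_grip 0.4 245 219 [0.471 0.22  0.125]
pad 0.91 245 223 [0.47  0.218 0.115]
pad 0.47 336 393 [ 0.526 -0.275  0.023]
```

View pics/top0.png

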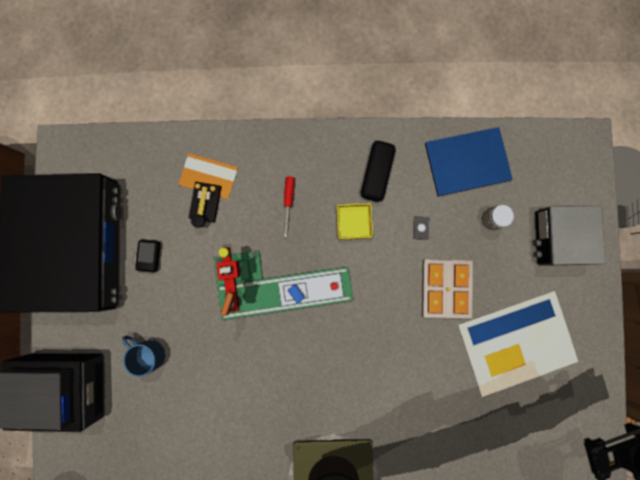

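View pics/side0.png

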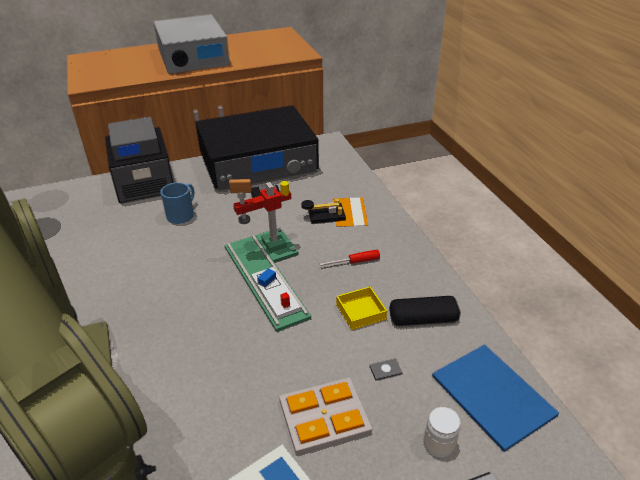

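Both views agree: four orange slabs in the mould (top view at about 432–462 x 273–303), the dark plate at (421,228), tray at (355,222), and the blue offcut on the carriage at (297,293). The jaw is at about (228,280). I'll move the wrist camera over the mould and plate.

```bash
python3 -m pendant '[{"dx":45,"dy":40,"dz":20},{"dx":90,"dy":80,"dz":40},{"dx":135,"dy":120,"dz":60},{"dx":180,"dy":160,"dz":80},{"dx":225,"dy":200,"dz":80},{"dx":270,"dy":240,"dz":80},{"dx":315,"dy":280,"dz":80},{"dx":315,"dy":290,"dz":80}]'; python3 -m pendant '[{"twist":-0.1},{"twist":-0.2},{"twist":-0.2}]'
python3 - <<'E'
from h import *
print(np.round(eyes.camera_info('wrist')['T_tool_cam'],3).tolist(), r.get_state()['tool_pos'],r.get_state()['q'].round(2))
snap('wrist','w1.png')
E
```

```text
[[0.001, -0.947, -0.321, 0.084], [1.0, 0.001, 0.001, 0.001], [-0.0, -0.321, 0.947, -0.146], [0.0, 0.0, 0.0, 1.0]] [ 0.16479237 -0.60290391  0.23876279] [ 1.34  0.69 -0.19  1.57  0.16  0.9  -0.22]validation failed for argument at $[0]...
validation failed for argument at $[0]...
```

View pics/w1.png

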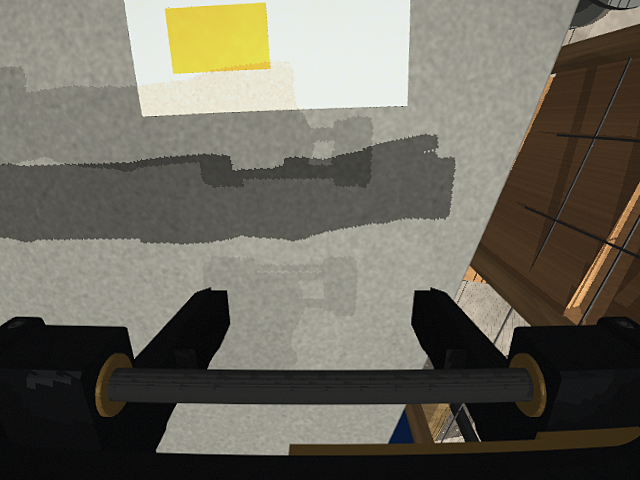

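The picture shows only the bench, paper and fingers: the call was refused because every row needs all the keys. Resending it complete.

```bash
python3 -m pendant '[{"claw":1,"dx":45,"dy":40,"dz":20,"twist":0},{"claw":1,"dx":90,"dy":80,"dz":40,"twist":0},{"claw":1,"dx":135,"dy":120,"dz":60,"twist":0},{"claw":1,"dx":180,"dy":160,"dz":80,"twist":0},{"claw":1,"dx":225,"dy":200,"dz":80,"twist":0},{"claw":1,"dx":270,"dy":240,"dz":80,"twist":-0.05},{"claw":1,"dx":315,"dy":280,"dz":80,"twist":-0.1},{"claw":1,"dx":370,"dy":310,"dz":80,"twist":-0.2}]'; python3 -m pendant '[{"claw":1,"dx":0,"dy":0,"dz":0,"twist":0},{"claw":1,"dx":0,"dy":0,"dz":0,"twist":0},{"claw":1,"dx":0,"dy":0,"dz":0,"twist":0}]'
python3 - <<'E'
from h import *
print(r.get_state()['tool_pos'],r.get_state()['q'].round(2))
im,d,c=snap('wrist','w2.png')
P=cloud(c,d)
for q in['mould','slab0','plate']:
    for o in nets.place_of('wrist',q)[:5]:
        u,v=o['position'][0]*640,o['position'][1]*480
        if 0<=u<639 and 0<=v<479: print(q,round(o['confidence'],2),round(u),round(v),P[int(v),int(u)].round(3))
E
```

```text
clock: 1.95
tool_pos: [0.4597, -0.3466, 0.3171]
eef_rot: [0.999, 0.032, 0.0, 0.0]
contact_force: [-0.1, -1.5, 1.0]
opening: 1.002
finger_force: 0.0
clock: 2.25
tool_pos: [0.4574, -0.3494, 0.3164]
eef_rot: [0.999, 0.033, -0.001, 0.0]
contact_force: [-0.5, 0.5, 0.9]
opening: 1.003
finger_force: 0.0
[ 0.45742478 -0.34939365  0.31635738] [ 0.66  0.53 -0.14  1.62  0.09  1.   -1.02]
mould 0.67 409 10 [ 0.653 -0.423  0.08 ]
mould 0.61 290 162 [ 0.491 -0.309  0.02 ]
slab0 0.95 318 139 [ 0.522 -0.342  0.026]
slab0 0.92 312 190 [ 0.459 -0.339  0.026]
slab0 0.7 263 126 [ 0.533 -0.275  0.025]
slab0 0.6 261 187 [ 0.458 -0.275  0.026]
plate 0.97 240 21 [ 0.65  -0.245  0.009]
```

View pics/w2.png

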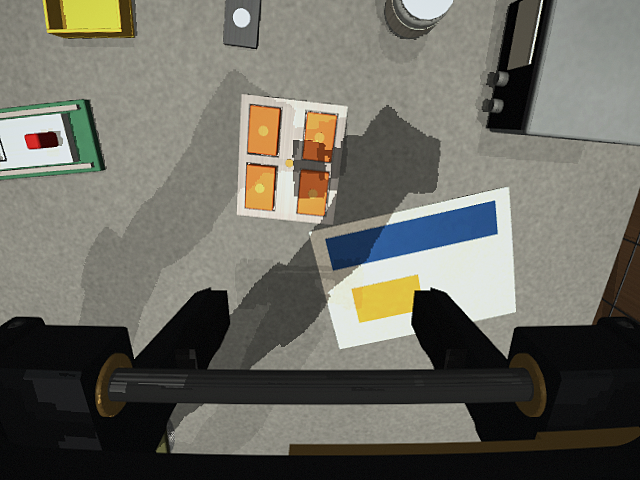

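The wrist view shows the mould (240–345 x 95–220) with four slabs, the plate at (241,20), and the carriage end with its red knob at (42,140). Next I fit the slab and plate rectangles and go on to the carriage.

```bash
cat >> h.py <<'E'
COL=dict(orange=((5,130,70),(20,255,255)),blue=((95,120,60),(125,255,255)),red=((0,150,60),(6,255,255)),yellow=((24,150,80),(34,255,255)))
def rects(im,P,mask,zr,area=(200,9999),roi=None):
    "world rectangles (mm) of masked pixels within a height range: centre, size (long first), angle of long side, median z"
    m=mask&(P[...,2]>zr[0])&(P[...,2]<zr[1])
    if roi: m&=(P[...,0]>roi[0])&(P[...,0]<roi[1])&(P[...,1]>roi[2])&(P[...,1]<roi[3])
    n,l,st,_=cv2.connectedComponentsWithStats(m.astype(np.uint8))
    out=[]
    for i in range(1,n):
        if st[i,4]<60: continue
        X=P[l==i]
        (cx,cy),(w,h),a=cv2.minAreaRect((X[:,:2]*1000).astype(np.float32))
        if w<h: w,h,a=h,w,a+90
        if area[0]<w*h<area[1]: out.append((round(cx,1),round(cy,1),round(w,1),round(h,1),round(np.radians((a+90)%180-90),3),round(float(np.median(X[:,2]))*1000,1)))
    return out
def col(im,name): return cv2.inRange(cv2.cvtColor(im,cv2.COLOR_BGR2HSV),*COL[name])>0
E
python3 - <<'E'
from h import *
im,d,c=snap('wrist')
P=cloud(c,d)
print(rects(im,P,col(im,'orange'),(.022,.03)))
A=np.ones((480,640),bool)
print('mould',rects(im,P,A,(.012,.034),(5000,50000),(.38,.6,-.42,-.2)))
print('plate',rects(im,P,A,(.005,.03),(500,50000),(.6,.7,-.29,-.2)))
E
python3 -m pendant '[{"claw":1,"dx":10,"dy":50,"dz":0,"twist":0},{"claw":1,"dx":10,"dy":100,"dz":0,"twist":0},{"claw":1,"dx":10,"dy":150,"dz":0,"twist":0},{"claw":1,"dx":10,"dy":200,"dz":0,"twist":0},{"claw":1,"dx":0,"dy":250,"dz":0,"twist":0},{"claw":1,"dx":0,"dy":300,"dz":0,"twist":0},{"claw":1,"dx":0,"dy":350,"dz":0,"twist":0},{"claw":1,"dx":0,"dy":390,"dz":0,"twist":0}]'; python3 -m pendant '[{"claw":1,"dx":0,"dy":0,"dz":0,"twist":0},{"claw":1,"dx":0,"dy":0,"dz":0,"twist":0},{"claw":1,"dx":0,"dy":0,"dz":0,"twist":0},{"claw":1,"dx":0,"dy":0,"dz":0,"twist":0}]'
python3 - <<'E'
from h import *
print(r.get_state()['tool_pos'],r.get_state()['q'].round(2))
im,d,c=snap('wrist','w3.png')
P=cloud(c,d)
print('offcut',rects(im,P,col(im,'blue'),(.02,.06)))
print('knob',rects(im,P,col(im,'red'),(.052,.068),(50,2000)))
A=np.ones((480,640),bool)
print('carriage',rects(im,P,A,(.02,.031),(2000,50000),(.4,.6,-.1,.3)))
print('strip',rects(im,P,A,(.007,.031),(2000,90000),(.4,.56,-.15,.4)))
print('tray',rects(im,P,col(im,'yellow'),(-.005,.04),(2000,90000)))
for q in['bed','carriage_knob','offcut','tray','heel_top','handle_grip']:
    for o in nets.place_of('wrist',q)[:2]:
        u,v=o['position'][0]*640,o['position'][1]*480
        if 0<=u<639 and 0<=v<479: print(q,round(o['confidence'],2),round(u),round(v),P[int(v),int(u)].round(3))
E
```

```text
[(527.2, -276.3, 55.6, 36.0, np.float64(-0.06), 25.7), (524.0, -344.7, 56.3, 35.8, np.float64(-0.053), 25.8), (457.4, -273.1, 55.7, 36.1, np.float64(-0.034), 25.8), (454.6, -340.7, 55.5, 35.8, np.float64(-0.038), 25.9)]
mould [(490.2, -308.7, 151.0, 129.3, np.float64(-0.045), 19.0)]
plate [(647.9, -245.1, 51.3, 40.3, np.float64(-0.06), 7.9)]
clock: 3.3
tool_pos: [0.4583, 0.044, 0.3169]
eef_rot: [0.999, 0.034, 0.0, -0.0]
contact_force: [0.9, 0.3, 1.0]
opening: 0.996
finger_force: 0.0
clock: 3.7
tool_pos: [0.4587, 0.0398, 0.3164]
eef_rot: [1.0, 0.032, -0.0, 0.0]
contact_force: [-0.9, -0.2, 0.2]
opening: 1.002
finger_force: 0.0
[0.45869803 0.03980642 0.31642018] [-0.05  0.37 -0.19  1.93  0.09  0.85 -1.8 ]
offcut [(485.9, 86.7, 42.9, 25.4, np.float64(0.618), 47.7)]
knob [(504.1, -9.7, 16.8, 16.2, np.float64(0.111), 59.5)]
carriage [(546.9, 236.7, 60.3, 50.8, np.float64(-1.428), 29.5), (495.6, 49.6, 160.1, 60.7, np.float64(-1.44), 25.8)]
strip [(510.6, 120.0, 344.8, 138.9, np.float64(-1.442), 13.0)]
tray [(658.7, -72.9, 100.5, 64.4, np.float64(-1.539), 4.2), (295.7, -448.4, 70.8, 56.5, np.float64(-1.269), 1.0)]
bed 0.97 278 162 [0.496 0.092 0.047]
carriage_knob 0.79 363 160 [ 0.506 -0.007  0.06 ]
offcut 0.59 284 166 [0.492 0.084 0.048]
tray 0.7 420 16 [ 0.671 -0.064  0.003]
heel_top 0.97 44 48 [0.585 0.248 0.192]
heel_top 0.28 136 183 [0.477 0.223 0.125]
handle_grip 0.77 67 209 [0.475 0.22  0.229]
```

View pics/w3.png

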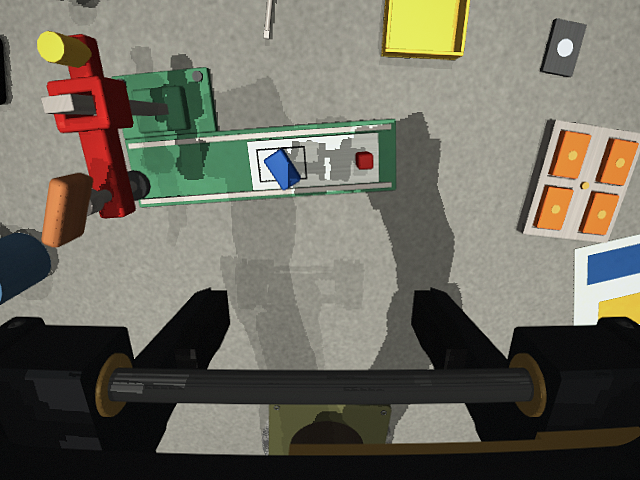

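The view shows the offcut at (282,168), turned on the outline at the carriage (250–380 x 135–190), the knob at (364,160), and the jaw and handle at the left. The clamp yaw is about 0.13, so the bed is at (490.4, 89.3) mm. I'll grasp the offcut.

```bash
python3 -m pendant '[{"claw":0.75,"dx":7,"dy":12,"dz":-40,"twist":0.14},{"claw":0.75,"dx":14,"dy":24,"dz":-80,"twist":0.28},{"claw":0.75,"dx":20,"dy":36,"dz":-120,"twist":0.42},{"claw":0.75,"dx":27,"dy":47,"dz":-160,"twist":0.55},{"claw":0.75,"dx":27,"dy":47,"dz":-200,"twist":0.55},{"claw":0.75,"dx":27,"dy":47,"dz":-230,"twist":0.55},{"claw":0.75,"dx":27,"dy":47,"dz":-230,"twist":0.55}]'
python3 - <<'E'
from h import *
print(r.get_state()['tool_pos'])
im,d,c=snap('wrist','w4.png')
P=cloud(c,d)
print('offcut',rects(im,P,col(im,'blue'),(.02,.06)))
E
```

```text
clock: 4.75
tool_pos: [0.4834, 0.0883, 0.0834]
eef_rot: [0.953, 0.304, -0.003, 0.0]
contact_force: [-0.2, 0.0, 0.4]
opening: 0.75
finger_force: 0.0
[0.48342546 0.08832046 0.08338135]
offcut [(486.2, 87.2, 43.2, 25.3, np.float64(0.625), 47.6)]
```

```bash
python3 -m pendant '[{"claw":0.75,"dx":2,"dy":-1,"dz":-25,"twist":0},{"claw":0.75,"dx":2,"dy":-1,"dz":-45,"twist":0},{"claw":0.75,"dx":2,"dy":-1,"dz":-53,"twist":0},{"claw":0.2,"dx":2,"dy":-1,"dz":-53,"twist":0},{"claw":0.1,"dx":2,"dy":-1,"dz":-53,"twist":0},{"claw":0.1,"dx":2,"dy":-1,"dz":-53,"twist":0},{"claw":0.1,"dx":2,"dy":-1,"dz":-53,"twist":0}]' 25; python3 -m pendant '[{"claw":0.1,"dx":0,"dy":0,"dz":0,"twist":0},{"claw":0.1,"dx":0,"dy":0,"dz":25,"twist":0},{"claw":0.1,"dx":0,"dy":0,"dz":60,"twist":0},{"claw":0.1,"dx":0,"dy":0,"dz":80,"twist":0},{"claw":0.1,"dx":0,"dy":0,"dz":80,"twist":0}]'
```

```text
clock: 5.5
tool_pos: [0.4882, 0.0878, 0.0344]
eef_rot: [0.953, 0.303, 0.001, 0.0]
contact_force: [-0.5, -0.1, -0.4]
opening: 0.416
finger_force: 0.0
clock: 6.0
tool_pos: [0.4892, 0.088, 0.1159]
eef_rot: [0.953, 0.303, 0.003, 0.0]
contact_force: [0.7, 0.7, -0.5]
opening: 0.29
finger_force: 25.0
```

```bash
python3 -m pendant '[{"claw":0.1,"dx":36,"dy":-30,"dz":0,"twist":-0.12},{"claw":0.1,"dx":72,"dy":-60,"dz":0,"twist":-0.24},{"claw":0.1,"dx":108,"dy":-90,"dz":0,"twist":-0.36},{"claw":0.1,"dx":144,"dy":-120,"dz":0,"twist":-0.48},{"claw":0.1,"dx":180,"dy":-152,"dz":0,"twist":-0.6},{"claw":0.1,"dx":180,"dy":-152,"dz":0,"twist":-0.6},{"claw":0.1,"dx":180,"dy":-152,"dz":0,"twist":-0.6}]'
python3 - <<'E'
from h import *
print(r.get_state()['tool_pos'])
im,d,c=snap('wrist','w5.png')
P=cloud(c,d)
print('tray',rects(im,P,np.ones((480,640),bool),(.024,.036),(1000,90000),(.6,.74,-.13,.0)))
print('tray',rects(im,P,col(im,'yellow'),(-.005,.04),(1000,90000)))
E
```

```text
clock: 6.7
tool_pos: [0.667, -0.0655, 0.1117]
eef_rot: [1.0, 0.008, -0.001, 0.0]
contact_force: [0.1, 0.6, -1.0]
opening: 0.287
finger_force: 25.0
[ 0.66701409 -0.06545539  0.11171147]
tray [(671.5, -67.7, 90.4, 88.7, np.float64(-1.539), 29.4)]
tray []
```

View pics/w5.png

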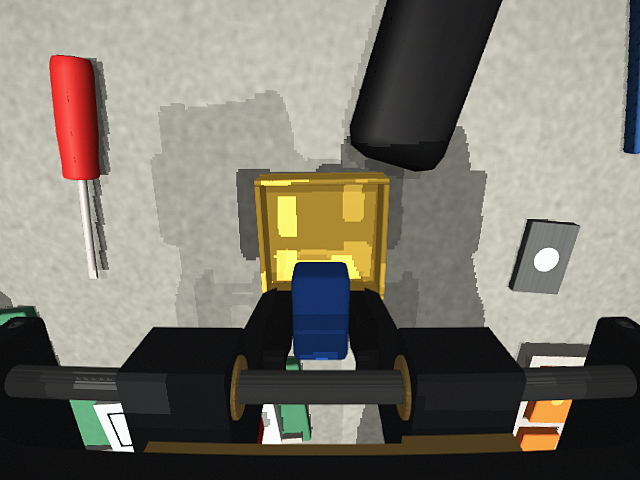

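The offcut is held over the tray at (322,310). I lower it, release, and lift.

```bash
python3 -m pendant '[{"claw":0.1,"dx":4,"dy":-2,"dz":-40,"twist":0},{"claw":0.1,"dx":4,"dy":-2,"dz":-75,"twist":0},{"claw":0.1,"dx":4,"dy":-2,"dz":-80,"twist":0},{"claw":0.5,"dx":4,"dy":-2,"dz":-80,"twist":0},{"claw":0.5,"dx":4,"dy":-2,"dz":-80,"twist":0},{"claw":0.5,"dx":4,"dy":-2,"dz":-80,"twist":0},{"claw":0.5,"dx":4,"dy":-2,"dz":-50,"twist":0},{"claw":0.6,"dx":4,"dy":-2,"dz":0,"twist":0}]'; python3 -m pendant '[{"claw":0.6,"dx":-20,"dy":-30,"dz":30,"twist":0},{"claw":0.6,"dx":-50,"dy":-60,"dz":60,"twist":0},{"claw":0.6,"dx":-90,"dy":-100,"dz":60,"twist":0},{"claw":0.6,"dx":-120,"dy":-140,"dz":60,"twist":0},{"claw":0.6,"dx":-140,"dy":-180,"dz":30,"twist":0},{"claw":0.6,"dx":-147,"dy":-210,"dz":0,"twist":-0.06},{"claw":0.6,"dx":-147,"dy":-210,"dz":-40,"twist":-0.06},{"claw":0.6,"dx":-147,"dy":-210,"dz":-40,"twist":-0.06}]'
python3 - <<'E'
from h import *
print(r.get_state()['tool_pos'],r.get_state()['eef_rot'])
im,d,c=snap('wrist','w6.png')
P=cloud(c,d)
print('slab',rects(im,P,col(im,'orange'),(.022,.03)))
im,d,c=snap('top');P=cloud(c,d);print('offcut',rects(im,P,col(im,'blue'),(.0,.06),(200,4000),(.6,.74,-.15,.02)))
E
```

```text
clock: 7.55
tool_pos: [0.6696, -0.0661, 0.1127]
eef_rot: [1.0, 0.009, -0.003, -0.0]
contact_force: [0.7, -1.3, 0.8]
opening: 0.565
finger_force: 0.0
clock: 8.35
tool_pos: [0.5209, -0.2768, 0.0704]
eef_rot: [1.0, -0.023, -0.004, -0.001]
contact_force: [-1.3, 2.2, 0.2]
opening: 0.602
finger_force: 0.0
[ 0.52094635 -0.27680127  0.07042413] [ 9.99730821e-01 -2.28930138e-02 -3.65304018e-03 -9.21932120e-04]
slab [(527.4, -276.5, 55.9, 36.0, np.float64(-0.054), 25.8), (523.9, -344.0, 56.2, 36.1, np.float64(-0.056), 25.7), (466.7, -273.4, 39.1, 35.9, np.float64(-0.035), 25.6), (476.0, -355.0, 22.4, 11.2, np.float64(0.572), 25.5)]
offcut [(667.8, -62.9, 39.8, 21.3, np.float64(-0.021), 25.6)]
```

```bash
python3 -m pendant '[{"claw":0.6,"dx":6,"dy":0,"dz":-20,"twist":0},{"claw":0.6,"dx":6,"dy":0,"dz":-40,"twist":0},{"claw":0.6,"dx":6,"dy":0,"dz":-48,"twist":0},{"claw":0.6,"dx":6,"dy":0,"dz":-48,"twist":0},{"claw":0.2,"dx":6,"dy":0,"dz":-48,"twist":0},{"claw":0.2,"dx":6,"dy":0,"dz":-48,"twist":0},{"claw":0.2,"dx":6,"dy":0,"dz":-48,"twist":0},{"claw":0.2,"dx":6,"dy":0,"dz":-48,"twist":0}]' 30; python3 -m pendant '[{"claw":0.2,"dx":0,"dy":0,"dz":0,"twist":0},{"claw":0.2,"dx":0,"dy":0,"dz":10,"twist":0},{"claw":0.2,"dx":0,"dy":0,"dz":40,"twist":0},{"claw":0.2,"dx":0,"dy":0,"dz":80,"twist":0},{"claw":0.2,"dx":0,"dy":0,"dz":120,"twist":0},{"claw":0.2,"dx":0,"dy":0,"dz":120,"twist":0}]'
python3 - <<'E'
from h import *
print(r.get_state()['tool_pos'],r.get_state()['eef_rot'],r.get_state()['opening'])
im,d,c=snap('wrist','w6.png')
P=cloud(c,d)
print('slab',rects(im,P,col(im,'orange'),(.1,.2)))
E
```

```text
clock: 9.25
tool_pos: [0.5314, -0.2763, 0.0265]
eef_rot: [1.0, -0.022, 0.001, 0.0]
contact_force: [0.1, 0.7, 6.8]
opening: 0.259
finger_force: 3.0
clock: 9.85
tool_pos: [0.5339, -0.2779, 0.1513]
eef_rot: [1.0, -0.022, 0.005, 0.002]
contact_force: [0.5, -1.1, -0.9]
opening: 0.198
finger_force: 0.0
[ 0.53391749 -0.27790014  0.15126053] [ 0.99974535 -0.0219302   0.00490159  0.00206904] 0.19809149262329975
slab []
```

View pics/w6.png

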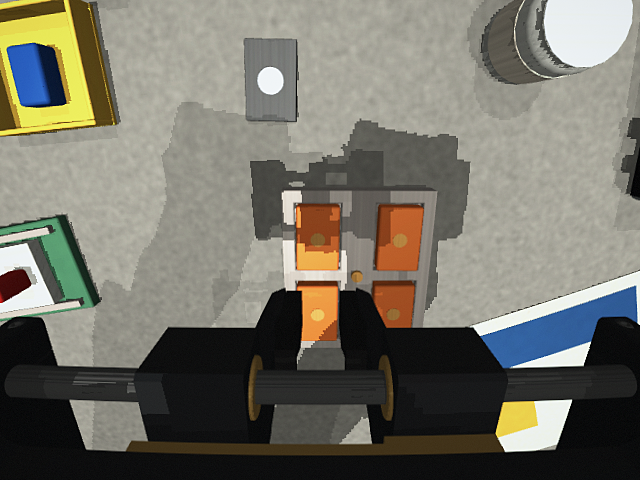

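The fingers closed just above the slab, because the arm had not settled before I read the height. The offcut lies in the tray at (35,75). I'll retry with more settling.

```bash
python3 -m pendant '[{"claw":0.6,"dx":-3,"dy":0,"dz":-40,"twist":0},{"claw":0.6,"dx":-3,"dy":0,"dz":-80,"twist":0},{"claw":0.6,"dx":-5,"dy":0,"dz":-100,"twist":0},{"claw":0.6,"dx":-5,"dy":0,"dz":-110,"twist":0},{"claw":0.6,"dx":-5,"dy":0,"dz":-110,"twist":0},{"claw":0.6,"dx":-5,"dy":0,"dz":-110,"twist":0},{"claw":0.6,"dx":-5,"dy":0,"dz":-110,"twist":0}]'
python3 - <<'E'
from h import *
for i in range(3):
    print(r.get_state()['tool_pos'],r.get_state()['eef_rot'],r.get_state()['opening'])
    im,d,c=snap('wrist','w7.png')
P=cloud(c,d)
print('slab',rects(im,P,col(im,'orange'),(.02,.032)))
E
```

```text
clock: 10.6
tool_pos: [0.5266, -0.2767, 0.0367]
eef_rot: [1.0, -0.022, 0.001, 0.0]
contact_force: [1.1, 0.3, 0.3]
opening: 0.599
finger_force: 0.0
[ 0.52658634 -0.27665843  0.03667622] [ 9.99765433e-01 -2.16252876e-02  1.10088539e-03  4.61791112e-04] 0.5991805636985702
[ 0.52654635 -0.27667333  0.03669815] [ 9.99764709e-01 -2.16588089e-02  1.09647138e-03  4.69492885e-04] 0.601852883853859
[ 0.52642767 -0.27663401  0.03663366] [ 9.99765219e-01 -2.16404645e-02  1.00062622e-03  4.42254863e-04] 0.6016294190717887
slab [(527.5, -276.5, 56.2, 36.1, np.float64(-0.054), 25.7), (524.4, -343.9, 55.9, 36.4, np.float64(-0.044), 25.7), (444.1, -272.3, 35.8, 28.7, np.float64(1.533), 25.6), (441.3, -328.8, 28.5, 15.0, np.float64(0.001), 25.5)]
```

```bash
python3 -m pendant '[{"claw":0.6,"dx":1,"dy":0,"dz":-10,"twist":0},{"claw":0.6,"dx":1,"dy":0,"dz":-16,"twist":0},{"claw":0.6,"dx":1,"dy":0,"dz":-16,"twist":0},{"claw":0.3,"dx":1,"dy":0,"dz":-16,"twist":0},{"claw":0.3,"dx":1,"dy":0,"dz":-16,"twist":0},{"claw":0.3,"dx":1,"dy":0,"dz":-16,"twist":0},{"claw":0.3,"dx":1,"dy":0,"dz":-16,"twist":0},{"claw":0.3,"dx":1,"dy":0,"dz":-16,"twist":0}]' 30; python3 -m pendant '[{"claw":0.3,"dx":0,"dy":0,"dz":6,"twist":0},{"claw":0.3,"dx":0,"dy":0,"dz":20,"twist":0},{"claw":0.3,"dx":0,"dy":0,"dz":60,"twist":0},{"claw":0.3,"dx":0,"dy":0,"dz":100,"twist":0},{"claw":0.3,"dx":0,"dy":0,"dz":100,"twist":0},{"claw":0.3,"dx":0,"dy":0,"dz":100,"twist":0}]'
```

```text
clock: 11.55
tool_pos: [0.5266, -0.2763, 0.0194]
eef_rot: [1.0, -0.022, -0.0, 0.0]
contact_force: [0.7, -0.7, 0.1]
opening: 0.4
finger_force: 30.0
clock: 12.15
tool_pos: [0.5273, -0.2767, 0.1214]
eef_rot: [1.0, -0.022, 0.001, 0.001]
contact_force: [-0.2, 0.0, -1.6]
opening: 0.401
finger_force: 30.0
```

```bash
python3 -m pendant '[{"claw":0.3,"dx":-3,"dy":30,"dz":0,"twist":0.14},{"claw":0.3,"dx":-6,"dy":60,"dz":0,"twist":0.28},{"claw":0.3,"dx":-9,"dy":90,"dz":0,"twist":0.42},{"claw":0.3,"dx":-12,"dy":120,"dz":0,"twist":0.56},{"claw":0.3,"dx":-15,"dy":150,"dz":0,"twist":0.7},{"claw":0.3,"dx":-18,"dy":180,"dz":0,"twist":0.84},{"claw":0.3,"dx":-21,"dy":210,"dz":0,"twist":0.98},{"claw":0.3,"dx":-24,"dy":240,"dz":0,"twist":1.12}]'; python3 -m pendant '[{"claw":0.3,"dx":-3,"dy":30,"dz":0,"twist":0.14},{"claw":0.3,"dx":-6,"dy":60,"dz":0,"twist":0.28},{"claw":0.3,"dx":-9,"dy":90,"dz":0,"twist":0.42},{"claw":0.3,"dx":-13,"dy":125,"dz":0,"twist":0.56},{"claw":0.3,"dx":-13,"dy":125,"dz":-30,"twist":0.625},{"claw":0.3,"dx":-13,"dy":125,"dz":-60,"twist":0.625},{"claw":0.3,"dx":-13,"dy":125,"dz":-60,"twist":0.625},{"claw":0.3,"dx":-13,"dy":125,"dz":-60,"twist":0.625}]'
python3 - <<'E'
from h import *
for i in range(2):
    im,d,c=snap('wrist','w8.png')
s=r.get_state();print(s['tool_pos'],R.from_quat(s['eef_rot']).as_euler('ZYX'),s['opening'],s['q'].round(2))
P=cloud(c,d)
print('carriage',rects(im,P,np.ones((480,640),bool),(.02,.031),(2000,50000),(.4,.56,-.1,.3)))
print('knob',rects(im,P,col(im,'red'),(.052,.068),(50,2000)))
print('slab',rects(im,P,col(im,'orange'),(.05,.1)))
E
```

```text
clock: 12.95
tool_pos: [0.5014, -0.0352, 0.1186]
eef_rot: [0.857, 0.515, -0.001, -0.001]
contact_force: [-0.4, -0.3, -0.7]
opening: 0.4
finger_force: 30.0
clock: 13.75
tool_pos: [0.4888, 0.0884, 0.0591]
eef_rot: [0.659, 0.752, -0.001, -0.001]
contact_force: [-0.6, -1.0, 0.7]
opening: 0.402
finger_force: 30.0
[0.48998731 0.08867388 0.06028684] [ 1.70123101e+00 -2.05721043e-04  3.14067151e+00] 0.40225255304905216 [-0.05  0.86 -0.37  2.07  0.86  0.37 -0.99]
carriage [(488.6, 104.5, 60.2, 49.4, np.float64(0.129), 25.9)]
knob [(502.2, -1.6, 17.1, 3.9, np.float64(0.12), 55.1)]
slab [(490.1, 88.6, 56.2, 36.0, np.float64(-1.445), 66.4)]
```

View pics/w8.png

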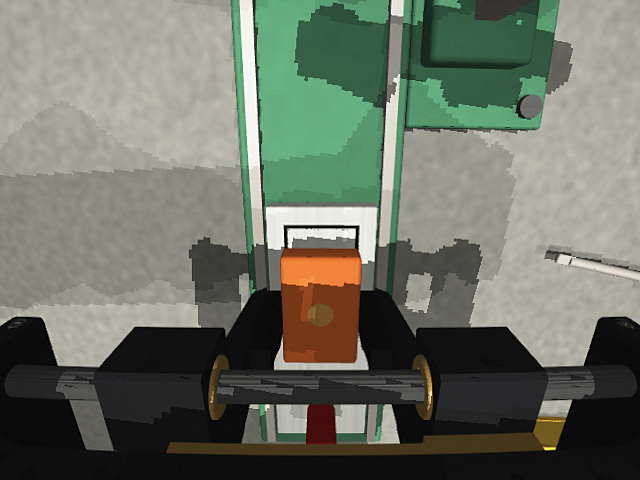

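The slab is held above the outline (283–358 x 228–), well aligned. I correct 0.5 mm and set it down.

```bash
python3 -m pendant '[{"claw":0.3,"dx":0.5,"dy":0.7,"dz":-12,"twist":0},{"claw":0.3,"dx":0.5,"dy":0.7,"dz":-22,"twist":0},{"claw":0.3,"dx":0.5,"dy":0.7,"dz":-26,"twist":0},{"claw":0.3,"dx":0.5,"dy":0.7,"dz":-26,"twist":0},{"claw":0.3,"dx":0.5,"dy":0.7,"dz":-26,"twist":0},{"claw":0.5,"dx":0.5,"dy":0.7,"dz":-26,"twist":0},{"claw":0.55,"dx":0.5,"dy":0.7,"dz":-26,"twist":0},{"claw":0.6,"dx":0.5,"dy":0.7,"dz":-26,"twist":0}]';  python3 -m pendant '[{"claw":0.6,"dx":0,"dy":0,"dz":0,"twist":0},{"claw":0.6,"dx":0,"dy":0,"dz":40,"twist":0},{"claw":0.6,"dx":0,"dy":-20,"dz":90,"twist":0},{"claw":0.6,"dx":0,"dy":-20,"dz":90,"twist":0},{"claw":0.6,"dx":0,"dy":-20,"dz":90,"twist":0}]'
python3 - <<'E'
from h import *
im,d,c=snap('wrist');im,d,c=snap('wrist')
s=r.get_state();print(s['tool_pos'],R.from_quat(s['eef_rot']).as_euler('ZYX'),s['opening'],s['q'].round(2))
P=cloud(c,d)
print('slab',rects(im,P,col(im,'orange'),(.02,.1)))
print('carriage',rects(im,P,np.ones((480,640),bool),(.02,.031),(1000,50000),(.4,.56,-.1,.3)))
E
```

```text
clock: 14.65
tool_pos: [0.4902, 0.0895, 0.0337]
eef_rot: [0.659, 0.752, 0.0, 0.0]
contact_force: [-0.1, -0.2, -0.4]
opening: 0.594
finger_force: 0.0
clock: 15.15
tool_pos: [0.4909, 0.0687, 0.1245]
eef_rot: [0.66, 0.751, 0.001, 0.001]
contact_force: [-0.1, 1.0, -0.8]
opening: 0.602
finger_force: 0.0
[0.48974773 0.06951768 0.12290794] [ 1.70202920e+00 -6.44068608e-05 -3.14086706e+00] 0.59816124645395 [ 0.08  0.76 -0.52  2.05  0.74  0.53 -0.85]
slab [(490.3, 89.6, 54.7, 36.8, np.float64(-1.451), 39.9)]
carriage [(541.3, 219.0, 37.9, 27.5, np.float64(0.027), 29.5), (495.9, 49.0, 160.8, 60.4, np.float64(-1.441), 25.9)]
```

```bash
python3 -m pendant '[{"claw":0.6,"dx":-3,"dy":-30,"dz":0,"twist":-0.14},{"claw":0.6,"dx":-6,"dy":-60,"dz":0,"twist":-0.28},{"claw":0.6,"dx":-9,"dy":-90,"dz":0,"twist":-0.42},{"claw":0.6,"dx":-12,"dy":-120,"dz":0,"twist":-0.56},{"claw":0.6,"dx":-15,"dy":-150,"dz":0,"twist":-0.7},{"claw":0.6,"dx":-18,"dy":-180,"dz":0,"twist":-0.84},{"claw":0.6,"dx":-21,"dy":-210,"dz":0,"twist":-0.98},{"claw":0.6,"dx":-24,"dy":-240,"dz":0,"twist":-1.12}]'; python3 -m pendant '[{"claw":0.6,"dx":-3,"dy":-30,"dz":0,"twist":-0.14},{"claw":0.6,"dx":-6,"dy":-60,"dz":0,"twist":-0.28},{"claw":0.6,"dx":-8,"dy":-90,"dz":0,"twist":-0.42},{"claw":0.6,"dx":-8,"dy":-102,"dz":0,"twist":-0.56},{"claw":0.6,"dx":-8,"dy":-102,"dz":-40,"twist":-0.625},{"claw":0.6,"dx":-8,"dy":-102,"dz":-83,"twist":-0.625},{"claw":0.6,"dx":-8,"dy":-102,"dz":-83,"twist":-0.625},{"claw":0.6,"dx":-8,"dy":-102,"dz":-83,"twist":-0.625}]'
python3 - <<'E'
from h import *
for i in range(3): im,d,c=snap('wrist','w9.png')
s=r.get_state();print(s['tool_pos'],R.from_quat(s['eef_rot']).as_euler('ZYX'),s['opening'],s['q'].round(2))
P=cloud(c,d)
print('slab',rects(im,P,col(im,'orange'),(.02,.032)))
E
```

```text
clock: 16.05
tool_pos: [0.4654, -0.1707, 0.1221]
eef_rot: [0.959, 0.285, -0.001, -0.001]
contact_force: [-0.2, 0.5, -0.0]
opening: 0.597
finger_force: 0.0
clock: 16.85
tool_pos: [0.4574, -0.2714, 0.0396]
eef_rot: [1.0, -0.021, -0.002, -0.001]
contact_force: [-0.5, 0.9, 0.0]
opening: 0.598
finger_force: 0.0
[ 0.45936667 -0.27285647  0.0422833 ] [-4.26650376e-02 -2.84668652e-03  3.14024998e+00] 0.6000266828490625 [ 0.52  0.89 -0.11  1.97  0.31  0.29 -1.46]
slab [(523.7, -344.2, 55.9, 36.7, np.float64(-0.054), 25.7), (457.4, -272.9, 56.2, 35.9, np.float64(-0.042), 25.7), (455.2, -340.2, 55.5, 36.4, np.float64(-0.027), 25.7)]
```

```bash
python3 -m pendant '[{"claw":0.6,"dx":-2,"dy":0,"dz":-12,"twist":0},{"claw":0.6,"dx":-2,"dy":0,"dz":-23,"twist":0},{"claw":0.6,"dx":-2,"dy":0,"dz":-23,"twist":0},{"claw":0.3,"dx":-2,"dy":0,"dz":-23,"twist":0},{"claw":0.3,"dx":-2,"dy":0,"dz":-23,"twist":0},{"claw":0.3,"dx":-2,"dy":0,"dz":-23,"twist":0},{"claw":0.3,"dx":-2,"dy":0,"dz":-23,"twist":0},{"claw":0.3,"dx":-2,"dy":0,"dz":-23,"twist":0}]' 30; python3 -m pendant '[{"claw":0.3,"dx":0,"dy":0,"dz":6,"twist":0},{"claw":0.3,"dx":0,"dy":0,"dz":20,"twist":0},{"claw":0.3,"dx":0,"dy":0,"dz":60,"twist":0},{"claw":0.3,"dx":0,"dy":0,"dz":100,"twist":0},{"claw":0.3,"dx":0,"dy":0,"dz":100,"twist":0},{"claw":0.3,"dx":0,"dy":0,"dz":100,"twist":0}]'
```

```text
clock: 17.8
tool_pos: [0.4571, -0.2723, 0.0185]
eef_rot: [1.0, -0.021, 0.001, 0.0]
contact_force: [0.1, 1.9, 13.1]
opening: 0.404
finger_force: 31.3
clock: 18.4
tool_pos: [0.4563, -0.273, 0.1185]
eef_rot: [1.0, -0.022, 0.001, 0.001]
contact_force: [-0.9, -0.7, -1.2]
opening: 0.397
finger_force: 30.0
```

```bash
python3 -m pendant '[{"claw":0.3,"dx":3,"dy":30,"dz":0,"twist":0.14},{"claw":0.3,"dx":6,"dy":60,"dz":0,"twist":0.28},{"claw":0.3,"dx":9,"dy":90,"dz":0,"twist":0.42},{"claw":0.3,"dx":12,"dy":120,"dz":0,"twist":0.56},{"claw":0.3,"dx":15,"dy":150,"dz":0,"twist":0.7},{"claw":0.3,"dx":18,"dy":180,"dz":0,"twist":0.84},{"claw":0.3,"dx":21,"dy":210,"dz":0,"twist":0.98},{"claw":0.3,"dx":24,"dy":240,"dz":0,"twist":1.12}]'; python3 -m pendant '[{"claw":0.3,"dx":3,"dy":30,"dz":0,"twist":0.14},{"claw":0.3,"dx":6,"dy":60,"dz":0,"twist":0.28},{"claw":0.3,"dx":9,"dy":90,"dz":0,"twist":0.42},{"claw":0.3,"dx":10,"dy":122,"dz":0,"twist":0.56},{"claw":0.3,"dx":10,"dy":122,"dz":-20,"twist":0.625},{"claw":0.3,"dx":10,"dy":122,"dz":-44,"twist":0.625},{"claw":0.3,"dx":10,"dy":122,"dz":-44,"twist":0.625},{"claw":0.3,"dx":10,"dy":122,"dz":-44,"twist":0.625}]'
python3 - <<'E'
from h import *
for i in range(3): im,d,c=snap('wrist','w10.png')
s=r.get_state();print(s['tool_pos'],R.from_quat(s['eef_rot']).as_euler('ZYX'),s['opening'],s['q'].round(2))
P=cloud(c,d)
print('slab',rects(im,P,col(im,'orange'),(.06,.1)))
print('carriage',rects(im,P,np.ones((480,640),bool),(.02,.031),(1000,50000),(.4,.53,-.1,.3)))
E
```

```text
clock: 19.2
tool_pos: [0.479, -0.0314, 0.1162]
eef_rot: [0.857, 0.515, -0.001, -0.001]
contact_force: [1.0, 0.3, -0.7]
opening: 0.407
finger_force: 30.0
clock: 20.0
tool_pos: [0.4891, 0.0891, 0.0727]
eef_rot: [0.659, 0.752, -0.001, -0.001]
contact_force: [0.1, -0.3, -0.4]
opening: 0.402
finger_force: 30.0
[0.49046475 0.08934546 0.07407291] [ 1.70120744e+00 -2.35555540e-04  3.14070390e+00] 0.40312666525452645 [-0.02  0.84 -0.41  2.06  0.84  0.41 -0.97]
slab [(490.7, 88.5, 55.7, 35.9, np.float64(-1.44), 81.1)]
carriage [(488.9, 101.3, 60.2, 55.7, np.float64(0.13), 25.9), (498.3, 27.2, 59.6, 29.4, np.float64(0.143), 26.0)]
```

```bash
python3 -m pendant '[{"claw":0.3,"dx":-0.4,"dy":0.8,"dz":-12,"twist":0},{"claw":0.3,"dx":-0.4,"dy":0.8,"dz":-22,"twist":0},{"claw":0.3,"dx":-0.4,"dy":0.8,"dz":-26.5,"twist":0},{"claw":0.3,"dx":-0.4,"dy":0.8,"dz":-26.5,"twist":0},{"claw":0.3,"dx":-0.4,"dy":0.8,"dz":-26.5,"twist":0},{"claw":0.5,"dx":-0.4,"dy":0.8,"dz":-26.5,"twist":0},{"claw":0.55,"dx":-0.4,"dy":0.8,"dz":-26.5,"twist":0},{"claw":0.6,"dx":-0.4,"dy":0.8,"dz":-26.5,"twist":0}]';  python3 -m pendant '[{"claw":0.6,"dx":0,"dy":0,"dz":0,"twist":0},{"claw":0.6,"dx":0,"dy":0,"dz":40,"twist":0},{"claw":0.6,"dx":0,"dy":-20,"dz":80,"twist":0},{"claw":0.6,"dx":0,"dy":-20,"dz":80,"twist":0},{"claw":0.6,"dx":0,"dy":-20,"dz":80,"twist":0}]'
python3 - <<'E'
from h import *
im,d,c=snap('wrist');im,d,c=snap('wrist')
s=r.get_state();print(s['tool_pos'],R.from_quat(s['eef_rot']).as_euler('ZYX'),s['opening'],s['q'].round(2))
P=cloud(c,d)
print('slab',rects(im,P,col(im,'orange'),(.05,.1)))
E
python3 -m pendant '[{"claw":0.6,"dx":3,"dy":-35,"dz":0,"twist":-0.14},{"claw":0.6,"dx":6,"dy":-70,"dz":0,"twist":-0.28},{"claw":0.6,"dx":9,"dy":-105,"dz":0,"twist":-0.42},{"claw":0.6,"dx":12,"dy":-140,"dz":0,"twist":-0.56},{"claw":0.6,"dx":15,"dy":-175,"dz":0,"twist":-0.7},{"claw":0.6,"dx":18,"dy":-210,"dz":0,"twist":-0.84},{"claw":0.6,"dx":21,"dy":-245,"dz":0,"twist":-0.98},{"claw":0.6,"dx":24,"dy":-280,"dz":0,"twist":-1.12}]'; python3 -m pendant '[{"claw":0.6,"dx":3,"dy":-35,"dz":0,"twist":-0.14},{"claw":0.6,"dx":6,"dy":-70,"dz":0,"twist":-0.28},{"claw":0.6,"dx":9,"dy":-105,"dz":0,"twist":-0.42},{"claw":0.6,"dx":9,"dy":-133,"dz":0,"twist":-0.56},{"claw":0.6,"dx":9,"dy":-133,"dz":-40,"twist":-0.625},{"claw":0.6,"dx":9,"dy":-133,"dz":-85,"twist":-0.625},{"claw":0.6,"dx":9,"dy":-133,"dz":-85,"twist":-0.625},{"claw":0.6,"dx":9,"dy":-133,"dz":-85,"twist":-0.625}]'
python3 - <<'E'
from h import *
for i in range(4): im,d,c=snap('wrist','w9.png')
s=r.get_state();print(s['tool_pos'],R.from_quat(s['eef_rot']).as_euler('ZYX'),s['opening'],s['q'].round(2))
P=cloud(c,d)
print('slab',rects(im,P,col(im,'orange'),(.02,.032)))
E
```

```text
clock: 20.95
tool_pos: [0.4898, 0.0903, 0.0471]
eef_rot: [0.659, 0.752, 0.0, 0.0]
contact_force: [0.2, 0.1, -0.6]
opening: 0.592
finger_force: 0.0
clock: 21.45
tool_pos: [0.4902, 0.0697, 0.1276]
eef_rot: [0.66, 0.751, 0.001, 0.001]
contact_force: [-0.0, 0.0, -0.2]
opening: 0.601
finger_force: 0.0
[0.48924918 0.07049769 0.12632832] [ 1.70234209e+00 -1.87586501e-04 -3.14061444e+00] 0.5986915113504006 [ 0.09  0.76 -0.54  2.04  0.74  0.54 -0.85]
slab [(490.5, 89.2, 55.4, 35.7, np.float64(-1.438), 53.9)]
clock: 22.35
tool_pos: [0.5133, -0.21, 0.1255]
eef_rot: [0.959, 0.285, -0.001, -0.001]
contact_force: [0.4, -0.4, 0.3]
opening: 0.6
finger_force: 0.0
clock: 23.15
tool_pos: [0.5224, -0.3413, 0.0409]
eef_rot: [1.0, -0.021, -0.001, -0.001]
contact_force: [-0.4, -0.3, 1.1]
opening: 0.598
finger_force: 0.0
[ 0.52431243 -0.34327989  0.04426554] [-0.04278621 -0.00353896  3.13974319] 0.598710269071364 [ 0.6   0.95 -0.17  1.69  0.29  0.52 -1.36]
slab [(524.1, -344.5, 55.8, 36.1, np.float64(-0.054), 25.7), (478.5, -341.5, 35.4, 9.8, np.float64(1.522), 25.3), (437.9, -340.1, 35.9, 22.8, np.float64(1.501), 25.6)]
```

```bash
python3 -m pendant '[{"claw":0.6,"dx":0,"dy":-1,"dz":-12,"twist":0},{"claw":0.6,"dx":0,"dy":-1,"dz":-22,"twist":0},{"claw":0.6,"dx":0,"dy":-1,"dz":-22,"twist":0},{"claw":0.3,"dx":0,"dy":-1,"dz":-22,"twist":0},{"claw":0.3,"dx":0,"dy":-1,"dz":-22,"twist":0},{"claw":0.3,"dx":0,"dy":-1,"dz":-22,"twist":0},{"claw":0.3,"dx":0,"dy":-1,"dz":-22,"twist":0},{"claw":0.3,"dx":0,"dy":-1,"dz":-22,"twist":0}]' 30; python3 -m pendant '[{"claw":0.3,"dx":0,"dy":0,"dz":6,"twist":0},{"claw":0.3,"dx":0,"dy":0,"dz":20,"twist":0},{"claw":0.3,"dx":0,"dy":0,"dz":60,"twist":0},{"claw":0.3,"dx":0,"dy":0,"dz":100,"twist":0},{"claw":0.3,"dx":0,"dy":0,"dz":100,"twist":0},{"claw":0.3,"dx":0,"dy":0,"dz":100,"twist":0}]'
```

```text
clock: 24.15
tool_pos: [0.5227, -0.3437, 0.02]
eef_rot: [1.0, -0.022, -0.0, 0.0]
contact_force: [0.0, -0.5, -1.3]
opening: 0.398
finger_force: 30.0
clock: 24.75
tool_pos: [0.5234, -0.3443, 0.122]
eef_rot: [1.0, -0.022, 0.001, 0.001]
contact_force: [0.2, 0.5, -1.5]
opening: 0.41
finger_force: 30.0
```

```bash
python3 -m pendant '[{"claw":0.3,"dx":-3,"dy":35,"dz":0,"twist":0.14},{"claw":0.3,"dx":-6,"dy":70,"dz":0,"twist":0.28},{"claw":0.3,"dx":-9,"dy":105,"dz":0,"twist":0.42},{"claw":0.3,"dx":-12,"dy":140,"dz":0,"twist":0.56},{"claw":0.3,"dx":-15,"dy":175,"dz":0,"twist":0.7},{"claw":0.3,"dx":-18,"dy":210,"dz":0,"twist":0.84},{"claw":0.3,"dx":-21,"dy":245,"dz":0,"twist":0.98},{"claw":0.3,"dx":-24,"dy":280,"dz":0,"twist":1.12}]'; python3 -m pendant '[{"claw":0.3,"dx":-3,"dy":38,"dz":0,"twist":0.14},{"claw":0.3,"dx":-6,"dy":76,"dz":0,"twist":0.28},{"claw":0.3,"dx":-8,"dy":114,"dz":0,"twist":0.42},{"claw":0.3,"dx":-8,"dy":152,"dz":0,"twist":0.56},{"claw":0.3,"dx":-8,"dy":152,"dz":-20,"twist":0.625},{"claw":0.3,"dx":-8,"dy":152,"dz":-33,"twist":0.625},{"claw":0.3,"dx":-8,"dy":152,"dz":-33,"twist":0.625},{"claw":0.3,"dx":-8,"dy":152,"dz":-33,"twist":0.625}]'
python3 - <<'E'
from h import *
for i in range(4): im,d,c=snap('wrist','w10.png')
s=r.get_state();print(s['tool_pos'],R.from_quat(s['eef_rot']).as_euler('ZYX'),s['opening'],s['q'].round(2))
P=cloud(c,d)
print('slab',rects(im,P,col(im,'orange'),(.08,.12)))
print('carriage',rects(im,P,np.ones((480,640),bool),(.02,.031),(1000,50000),(.4,.53,-.1,.3)))
E
```

```text
clock: 25.55
tool_pos: [0.4975, -0.0625, 0.1191]
eef_rot: [0.857, 0.515, -0.001, -0.001]
contact_force: [1.5, 0.2, -0.7]
opening: 0.401
finger_force: 30.0
clock: 26.35
tool_pos: [0.4901, 0.0879, 0.0865]
eef_rot: [0.659, 0.752, -0.001, -0.0]
contact_force: [-0.1, -0.4, -0.6]
opening: 0.402
finger_force: 30.0
[0.49105202 0.08805204 0.08746534] [ 1.70118323e+00 -1.43654052e-04  3.14068840e+00] 0.40159111051345486 [ 0.    0.82 -0.45  2.05  0.81  0.45 -0.94]
slab [(491.4, 88.3, 56.0, 35.7, np.float64(-1.454), 93.3)]
carriage [(489.5, 97.1, 64.1, 60.2, np.float64(-1.44), 25.9), (500.0, 17.5, 60.2, 34.1, np.float64(0.135), 26.0)]
```

```bash
python3 -m pendant '[{"claw":0.3,"dx":-0.9,"dy":0.9,"dz":-12,"twist":0},{"claw":0.3,"dx":-0.9,"dy":0.9,"dz":-21,"twist":0},{"claw":0.3,"dx":-0.9,"dy":0.9,"dz":-25,"twist":0},{"claw":0.3,"dx":-0.9,"dy":0.9,"dz":-25,"twist":0},{"claw":0.3,"dx":-0.9,"dy":0.9,"dz":-25,"twist":0},{"claw":0.5,"dx":-0.9,"dy":0.9,"dz":-25,"twist":0},{"claw":0.55,"dx":-0.9,"dy":0.9,"dz":-25,"twist":0},{"claw":0.6,"dx":-0.9,"dy":0.9,"dz":-25,"twist":0}]';  python3 -m pendant '[{"claw":0.6,"dx":0,"dy":0,"dz":0,"twist":0},{"claw":0.6,"dx":0,"dy":0,"dz":40,"twist":0},{"claw":0.6,"dx":0,"dy":-20,"dz":75,"twist":0},{"claw":0.6,"dx":0,"dy":-20,"dz":75,"twist":0},{"claw":0.6,"dx":0,"dy":-20,"dz":75,"twist":0}]'
python3 - <<'E'
from h import *
im,d,c=snap('wrist');im,d,c=snap('wrist')
s=r.get_state();print(s['tool_pos'],R.from_quat(s['eef_rot']).as_euler('ZYX'),s['opening'],s['q'].round(2))
P=cloud(c,d)
print('slab',rects(im,P,col(im,'orange'),(.063,.1)))
E
python3 -m pendant '[{"claw":0.6,"dx":-3,"dy":-35,"dz":0,"twist":-0.14},{"claw":0.6,"dx":-6,"dy":-70,"dz":0,"twist":-0.28},{"claw":0.6,"dx":-9,"dy":-105,"dz":0,"twist":-0.42},{"claw":0.6,"dx":-12,"dy":-140,"dz":0,"twist":-0.56},{"claw":0.6,"dx":-15,"dy":-175,"dz":0,"twist":-0.7},{"claw":0.6,"dx":-18,"dy":-210,"dz":0,"twist":-0.84},{"claw":0.6,"dx":-21,"dy":-245,"dz":0,"twist":-0.98},{"claw":0.6,"dx":-24,"dy":-280,"dz":0,"twist":-1.12}]'; python3 -m pendant '[{"claw":0.6,"dx":-3,"dy":-35,"dz":0,"twist":-0.14},{"claw":0.6,"dx":-6,"dy":-70,"dz":0,"twist":-0.28},{"claw":0.6,"dx":-9,"dy":-105,"dz":0,"twist":-0.42},{"claw":0.6,"dx":-11,"dy":-130,"dz":0,"twist":-0.56},{"claw":0.6,"dx":-11,"dy":-130,"dz":-40,"twist":-0.625},{"claw":0.6,"dx":-11,"dy":-130,"dz":-85,"twist":-0.625},{"claw":0.6,"dx":-11,"dy":-130,"dz":-93,"twist":-0.625},{"claw":0.6,"dx":-11,"dy":-130,"dz":-93,"twist":-0.625}]'
python3 - <<'E'
from h import *
for i in range(4): im,d,c=snap('wrist','w9.png')
s=r.get_state();print(s['tool_pos'],R.from_quat(s['eef_rot']).as_euler('ZYX'),s['opening'],s['q'].round(2))
P=cloud(c,d)
print('slab',rects(im,P,col(im,'orange'),(.02,.032)))
E
```

```text
clock: 27.35
tool_pos: [0.4899, 0.0891, 0.062]
eef_rot: [0.659, 0.752, 0.0, 0.0]
contact_force: [-0.1, -1.0, 0.1]
opening: 0.593
finger_force: 0.0
clock: 27.85
tool_pos: [0.4903, 0.0686, 0.1375]
eef_rot: [0.66, 0.751, 0.001, 0.001]
contact_force: [-0.5, 0.5, 0.1]
opening: 0.601
finger_force: 0.0
[0.48937998 0.06937607 0.1363656 ] [ 1.70233199e+00 -1.70352312e-04 -3.14064944e+00] 0.5981519351259386 [ 0.1   0.74 -0.55  2.04  0.72  0.57 -0.83]
slab [(490.5, 89.3, 55.5, 35.4, np.float64(-1.444), 67.9)]
clock: 28.75
tool_pos: [0.4653, -0.2112, 0.1358]
eef_rot: [0.959, 0.285, -0.001, -0.001]
contact_force: [0.7, -0.8, -0.3]
opening: 0.601
finger_force: 0.0
clock: 29.55
tool_pos: [0.4539, -0.3392, 0.0422]
eef_rot: [1.0, -0.021, -0.002, -0.001]
contact_force: [0.1, 0.3, 1.4]
opening: 0.599
finger_force: 0.0
[ 0.45612467 -0.34134803  0.04577525] [-4.28069381e-02 -2.83164317e-03  3.13998261e+00] 0.601089882613798 [ 0.65  0.91 -0.15  1.87  0.31  0.39 -1.35]
slab [(454.4, -340.4, 56.6, 35.9, np.float64(-0.034), 25.7)]
```

```bash
python3 -m pendant '[{"claw":0.6,"dx":0,"dy":0,"dz":-12,"twist":0},{"claw":0.6,"dx":0,"dy":0,"dz":-24,"twist":0},{"claw":0.6,"dx":0,"dy":0,"dz":-24,"twist":0},{"claw":0.3,"dx":0,"dy":0,"dz":-24,"twist":0},{"claw":0.3,"dx":0,"dy":0,"dz":-24,"twist":0},{"claw":0.3,"dx":0,"dy":0,"dz":-24,"twist":0},{"claw":0.3,"dx":0,"dy":0,"dz":-24,"twist":0},{"claw":0.3,"dx":0,"dy":0,"dz":-24,"twist":0}]' 30; python3 -m pendant '[{"claw":0.3,"dx":0,"dy":0,"dz":6,"twist":0},{"claw":0.3,"dx":0,"dy":0,"dz":20,"twist":0},{"claw":0.3,"dx":0,"dy":0,"dz":60,"twist":0},{"claw":0.3,"dx":0,"dy":0,"dz":100,"twist":0},{"claw":0.3,"dx":0,"dy":0,"dz":100,"twist":0},{"claw":0.3,"dx":0,"dy":0,"dz":100,"twist":0}]'
```

```text
clock: 30.55
tool_pos: [0.4548, -0.3409, 0.0201]
eef_rot: [1.0, -0.022, 0.0, 0.0]
contact_force: [-0.4, 0.1, 0.1]
opening: 0.402
finger_force: 30.0
clock: 31.15
tool_pos: [0.4554, -0.3414, 0.1218]
eef_rot: [1.0, -0.022, 0.001, 0.001]
contact_force: [-1.4, 0.3, -0.5]
opening: 0.405
finger_force: 30.0
```

```bash
python3 -m pendant '[{"claw":0.3,"dx":3,"dy":35,"dz":0,"twist":0.14},{"claw":0.3,"dx":6,"dy":70,"dz":0,"twist":0.28},{"claw":0.3,"dx":9,"dy":105,"dz":0,"twist":0.42},{"claw":0.3,"dx":12,"dy":140,"dz":0,"twist":0.56},{"claw":0.3,"dx":15,"dy":175,"dz":0,"twist":0.7},{"claw":0.3,"dx":18,"dy":210,"dz":0,"twist":0.84},{"claw":0.3,"dx":21,"dy":245,"dz":0,"twist":0.98},{"claw":0.3,"dx":24,"dy":280,"dz":0,"twist":1.12}]'; python3 -m pendant '[{"claw":0.3,"dx":3,"dy":38,"dz":0,"twist":0.14},{"claw":0.3,"dx":6,"dy":76,"dz":0,"twist":0.28},{"claw":0.3,"dx":9,"dy":114,"dz":0,"twist":0.42},{"claw":0.3,"dx":11.5,"dy":150,"dz":0,"twist":0.56},{"claw":0.3,"dx":11.5,"dy":150,"dz":-10,"twist":0.625},{"claw":0.3,"dx":11.5,"dy":150,"dz":-20,"twist":0.625},{"claw":0.3,"dx":11.5,"dy":150,"dz":-20,"twist":0.625},{"claw":0.3,"dx":11.5,"dy":150,"dz":-20,"twist":0.625}]'
python3 - <<'E'
from h import *
for i in range(4): im,d,c=snap('wrist','w10.png')
s=r.get_state();print(s['tool_pos'],R.from_quat(s['eef_rot']).as_euler('ZYX'),s['opening'],s['q'].round(2))
P=cloud(c,d)
print('slab',rects(im,P,col(im,'orange'),(.09,.13)))
print('carriage',rects(im,P,np.ones((480,640),bool),(.02,.031),(1000,50000),(.4,.53,-.1,.3)))
E
```

```text
clock: 31.95
tool_pos: [0.4779, -0.0595, 0.1192]
eef_rot: [0.857, 0.515, -0.001, -0.001]
contact_force: [0.3, -0.6, -0.5]
opening: 0.402
finger_force: 30.0
clock: 32.75
tool_pos: [0.4897, 0.0877, 0.0993]
eef_rot: [0.66, 0.751, -0.001, -0.0]
contact_force: [-0.3, -0.2, -1.5]
opening: 0.401
finger_force: 30.0
[0.49052523 0.08851138 0.10023603] [1.70030891e+00 2.93664368e-04 3.14113057e+00] 0.40305661888013405 [ 0.02  0.8  -0.47  2.05  0.78  0.48 -0.92]
slab [(491.1, 87.0, 56.4, 36.0, np.float64(-1.44), 106.0)]
carriage [(489.9, 94.2, 70.0, 60.4, np.float64(-1.444), 25.9)]
```

```bash
python3 -m pendant '[{"claw":0.3,"dx":-0.6,"dy":2.3,"dz":-12,"twist":0},{"claw":0.3,"dx":-0.6,"dy":2.3,"dz":-20,"twist":0},{"claw":0.3,"dx":-0.6,"dy":2.3,"dz":-24,"twist":0},{"claw":0.3,"dx":-0.6,"dy":2.3,"dz":-24,"twist":0},{"claw":0.3,"dx":-0.6,"dy":2.3,"dz":-24,"twist":0},{"claw":0.5,"dx":-0.6,"dy":2.3,"dz":-24,"twist":0},{"claw":0.55,"dx":-0.6,"dy":2.3,"dz":-24,"twist":0},{"claw":0.6,"dx":-0.6,"dy":2.3,"dz":-24,"twist":0}]';  python3 -m pendant '[{"claw":0.6,"dx":0,"dy":0,"dz":0,"twist":0},{"claw":0.6,"dx":0,"dy":0,"dz":40,"twist":0},{"claw":0.6,"dx":0,"dy":-20,"dz":75,"twist":0},{"claw":0.6,"dx":0,"dy":-20,"dz":75,"twist":0},{"claw":0.6,"dx":0,"dy":-20,"dz":75,"twist":0}]'
python3 - <<'E'
from h import *
im,d,c=snap('wrist');im,d,c=snap('wrist')
s=r.get_state();print(s['tool_pos'],R.from_quat(s['eef_rot']).as_euler('ZYX'),s['opening'],s['q'].round(2))
P=cloud(c,d)
print('slab',rects(im,P,col(im,'orange'),(.076,.1)))
E
python3 -m pendant '[{"claw":0.7,"dx":12,"dy":-25,"dz":0,"twist":-0.14},{"claw":0.7,"dx":24,"dy":-50,"dz":0,"twist":-0.28},{"claw":0.7,"dx":36,"dy":-75,"dz":0,"twist":-0.42},{"claw":0.7,"dx":48,"dy":-100,"dz":0,"twist":-0.56},{"claw":0.7,"dx":60,"dy":-125,"dz":0,"twist":-0.7},{"claw":0.7,"dx":72,"dy":-150,"dz":0,"twist":-0.84},{"claw":0.7,"dx":84,"dy":-175,"dz":0,"twist":-0.98},{"claw":0.7,"dx":96,"dy":-200,"dz":0,"twist":-1.12}]'; python3 -m pendant '[{"claw":0.7,"dx":14,"dy":-25,"dz":0,"twist":-0.14},{"claw":0.7,"dx":28,"dy":-55,"dz":0,"twist":-0.28},{"claw":0.7,"dx":42,"dy":-85,"dz":0,"twist":-0.42},{"claw":0.7,"dx":55,"dy":-115,"dz":-30,"twist":-0.56},{"claw":0.7,"dx":55,"dy":-115,"dz":-70,"twist":-0.64},{"claw":0.7,"dx":55,"dy":-115,"dz":-70,"twist":-0.64},{"claw":0.7,"dx":55,"dy":-115,"dz":-70,"twist":-0.64}]'
python3 - <<'E'
from h import *
for i in range(5): im,d,c=snap('wrist','w11.png')
s=r.get_state();print(s['tool_pos'],R.from_quat(s['eef_rot']).as_euler('ZYX'),s['opening'],s['q'].round(2))
P=cloud(c,d)
print('plate',rects(im,P,np.ones((480,640),bool),(.0055,.012),(1500,6000),(.55,.75,-.31,-.18)))
E
```

```text
clock: 33.75
tool_pos: [0.4898, 0.0914, 0.076]
eef_rot: [0.659, 0.752, 0.0, 0.0]
contact_force: [0.7, 0.3, -0.4]
opening: 0.593
finger_force: 0.0
clock: 34.25
tool_pos: [0.4901, 0.0709, 0.1515]
eef_rot: [0.66, 0.751, 0.001, 0.001]
contact_force: [-0.1, 0.4, 0.6]
opening: 0.599
finger_force: 0.0
[0.48923418 0.07165653 0.15034087] [ 1.70230773e+00 -1.51412184e-04 -3.14054445e+00] 0.6008194780849444 [ 0.11  0.72 -0.58  2.03  0.69  0.6  -0.81]
slab [(490.5, 89.9, 55.6, 35.4, np.float64(-1.439), 81.9)]
clock: 35.15
tool_pos: [0.5856, -0.1285, 0.1495]
eef_rot: [0.959, 0.285, -0.001, -0.001]
contact_force: [1.2, 0.1, -0.3]
opening: 0.697
finger_force: 0.0
clock: 35.85
tool_pos: [0.6401, -0.2414, 0.0797]
eef_rot: [1.0, -0.027, -0.002, -0.001]
contact_force: [0.1, 1.1, 1.2]
opening: 0.698
finger_force: 0.0
[ 0.64193908 -0.24316895  0.0829699 ] [-5.66581383e-02 -2.99615578e-03  3.14113829e+00] 0.6980008352109877 [ 0.38  0.96 -0.17  1.47  0.21  0.72 -1.5 ]
plate [(652.3, -245.8, 60.3, 40.1, np.float64(-0.073), 7.9)]
```

View pics/w11.png

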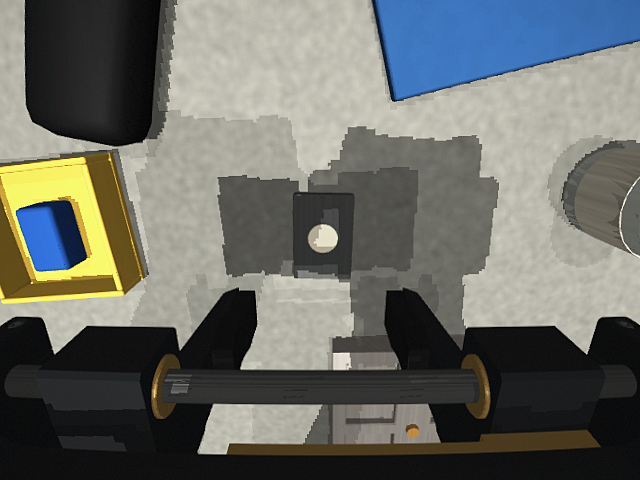

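The plate is at (323,235) px with its white dot, and the offcut is in the tray at (52,235). I descend onto the plate.

```bash
python3 -m pendant '[{"claw":0.65,"dx":6,"dy":-3,"dz":-30,"twist":-0.015},{"claw":0.65,"dx":11,"dy":-3,"dz":-60,"twist":-0.015},{"claw":0.65,"dx":11,"dy":-3,"dz":-71,"twist":-0.015},{"claw":0.65,"dx":11,"dy":-3,"dz":-71,"twist":-0.015},{"claw":0.65,"dx":11,"dy":-3,"dz":-71,"twist":-0.015},{"claw":0.65,"dx":11,"dy":-3,"dz":-71,"twist":-0.015},{"claw":0.65,"dx":11,"dy":-3,"dz":-71,"twist":-0.015}]'
python3 - <<'E'
from h import *
for i in range(3): im,d,c=snap('wrist')
s=r.get_state();print(s['tool_pos'],R.from_quat(s['eef_rot']).as_euler('ZYX'),s['opening'])
P=cloud(c,d)
print('plate',rects(im,P,np.ones((480,640),bool),(.0055,.012),(1500,6000),(.55,.75,-.31,-.18)))
E
```

```text
clock: 36.8
tool_pos: [0.6526, -0.247, 0.0116]
eef_rot: [0.999, -0.037, 0.001, 0.0]
contact_force: [-0.0, -0.1, 0.7]
opening: 0.65
finger_force: 0.0
[ 0.65208287 -0.24672577  0.01073713] [-7.32129809e-02 -1.02426601e-03  3.14126719e+00] 0.6508827006692215
plate [(652.4, -245.8, 60.7, 40.3, np.float64(-0.072), 7.7)]
```

```bash
python3 -m pendant '[{"claw":0.65,"dx":0,"dy":1,"dz":-4,"twist":0},{"claw":0.65,"dx":0,"dy":1,"dz":-8,"twist":0},{"claw":0.65,"dx":0,"dy":1,"dz":-8,"twist":0},{"claw":0.35,"dx":0,"dy":1,"dz":-8,"twist":0},{"claw":0.35,"dx":0,"dy":1,"dz":-8,"twist":0},{"claw":0.35,"dx":0,"dy":1,"dz":-8,"twist":0},{"claw":0.35,"dx":0,"dy":1,"dz":-8,"twist":0},{"claw":0.35,"dx":0,"dy":1,"dz":-8,"twist":0}]' 40; python3 -m pendant '[{"claw":0.35,"dx":0,"dy":0,"dz":5,"twist":0},{"claw":0.35,"dx":0,"dy":0,"dz":30,"twist":0},{"claw":0.35,"dx":0,"dy":0,"dz":75,"twist":0},{"claw":0.35,"dx":0,"dy":0,"dz":120,"twist":0},{"claw":0.35,"dx":0,"dy":0,"dz":130,"twist":0},{"claw":0.35,"dx":0,"dy":0,"dz":130,"twist":0},{"claw":0.35,"dx":0,"dy":0,"dz":130,"twist":0}]'
```

```text
clock: 37.75
tool_pos: [0.6518, -0.2456, 0.002]
eef_rot: [0.999, -0.037, 0.0, 0.0]
contact_force: [0.2, -0.1, -0.4]
opening: 0.44
finger_force: 40.0
clock: 38.45
tool_pos: [0.6505, -0.2453, 0.1307]
eef_rot: [0.999, -0.037, -0.001, -0.0]
contact_force: [-0.3, -0.2, -1.9]
opening: 0.448
finger_force: 40.0
```

```bash
python3 -m pendant '[{"claw":0.35,"dx":-12,"dy":25,"dz":0,"twist":0.14},{"claw":0.35,"dx":-24,"dy":50,"dz":0,"twist":0.28},{"claw":0.35,"dx":-36,"dy":75,"dz":0,"twist":0.42},{"claw":0.35,"dx":-48,"dy":100,"dz":0,"twist":0.56},{"claw":0.35,"dx":-60,"dy":125,"dz":0,"twist":0.7},{"claw":0.35,"dx":-72,"dy":150,"dz":0,"twist":0.84},{"claw":0.35,"dx":-84,"dy":175,"dz":0,"twist":0.98},{"claw":0.35,"dx":-96,"dy":200,"dz":0,"twist":1.12}]'; python3 -m pendant '[{"claw":0.35,"dx":-16,"dy":34,"dz":0,"twist":0.14},{"claw":0.35,"dx":-32,"dy":68,"dz":0,"twist":0.28},{"claw":0.35,"dx":-48,"dy":102,"dz":0,"twist":0.42},{"claw":0.35,"dx":-65,"dy":135,"dz":0,"twist":0.56},{"claw":0.35,"dx":-65,"dy":135,"dz":-10,"twist":0.655},{"claw":0.35,"dx":-65,"dy":135,"dz":-20,"twist":0.655},{"claw":0.35,"dx":-65,"dy":135,"dz":-20,"twist":0.655},{"claw":0.35,"dx":-65,"dy":135,"dz":-20,"twist":0.655}]'
python3 - <<'E'
from h import *
for i in range(4): im,d,c=snap('wrist','w12.png')
s=r.get_state();print(s['tool_pos'],R.from_quat(s['eef_rot']).as_euler('ZYX'),s['opening'],s['q'].round(2))
P=cloud(c,d)
A=np.ones((480,640),bool)
print('plate',rects(im,P,A,(.112,.13),(1000,6000),(.44,.54,.04,.15)))
print('carriage',rects(im,P,A,(.02,.031),(1000,50000),(.4,.53,-.1,.3)))
E
```

```text
clock: 39.25
tool_pos: [0.5535, -0.0446, 0.1299]
eef_rot: [0.865, 0.502, -0.002, -0.001]
contact_force: [-0.0, 0.6, -1.2]
opening: 0.443
finger_force: 40.0
clock: 40.05
tool_pos: [0.4904, 0.0882, 0.111]
eef_rot: [0.661, 0.751, -0.001, -0.0]
contact_force: [0.2, -0.5, -1.2]
opening: 0.448
finger_force: 40.0
[0.49110495 0.08892405 0.11214608] [1.70009661e+00 1.61393316e-04 3.14101802e+00] 0.44716467640671903 [ 0.03  0.78 -0.49  2.04  0.75  0.51 -0.89]
plate [(491.5, 88.2, 68.1, 60.6, np.float64(0.122), 118.0)]
carriage [(488.2, 107.5, 60.1, 43.2, np.float64(0.136), 25.9)]
```

View pics/w12.png

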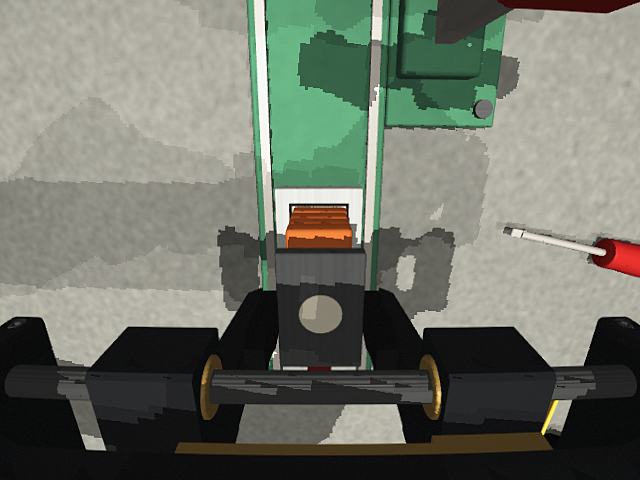

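The plate hangs over the stack at (321,310), parallel to it. I set it down with a correction of -0.9, +1.3 mm.

```bash
python3 -m pendant '[{"claw":0.35,"dx":-0.9,"dy":1.2,"dz":-14,"twist":0},{"claw":0.35,"dx":-0.9,"dy":1.2,"dz":-23,"twist":0},{"claw":0.35,"dx":-0.9,"dy":1.2,"dz":-27.5,"twist":0},{"claw":0.35,"dx":-0.9,"dy":1.2,"dz":-27.5,"twist":0},{"claw":0.35,"dx":-0.9,"dy":1.2,"dz":-27.5,"twist":0},{"claw":0.5,"dx":-0.9,"dy":1.2,"dz":-27.5,"twist":0},{"claw":0.55,"dx":-0.9,"dy":1.2,"dz":-27.5,"twist":0},{"claw":0.6,"dx":-0.9,"dy":1.2,"dz":-27.5,"twist":0}]';  python3 -m pendant '[{"claw":0.6,"dx":0,"dy":0,"dz":0,"twist":0},{"claw":0.6,"dx":0,"dy":0,"dz":40,"twist":0},{"claw":0.6,"dx":0,"dy":-25,"dz":85,"twist":0},{"claw":0.6,"dx":6,"dy":-75,"dz":125,"twist":0},{"claw":0.6,"dx":13,"dy":-120,"dz":125,"twist":0},{"claw":0.6,"dx":13,"dy":-120,"dz":125,"twist":0},{"claw":0.6,"dx":13,"dy":-120,"dz":125,"twist":0}]'
python3 - <<'E'
from h import *
for i in range(3): im,d,c=snap('wrist','w13.png')
s=r.get_state();print(s['tool_pos'],R.from_quat(s['eef_rot']).as_euler('ZYX'),s['opening'],s['q'].round(2))
P=cloud(c,d)
A=np.ones((480,640),bool)
print('plate',rects(im,P,A,(.086,.095),(1000,6000),(.44,.54,.04,.15)))
print('carriage',rects(im,P,A,(.02,.031),(1000,50000),(.4,.53,-.1,.3)))
print('knob',rects(im,P,col(im,'red'),(.055,.065),(50,2000)))
for q in['carriage_knob','heel_top','handle_grip','pad']:
    for o in nets.place_of('wrist',q)[:1]:
        u,v=o['position'][0]*640,o['position'][1]*480
        if 0<=u<639 and 0<=v<479: print(q,round(o['confidence'],2),round(u),round(v),P[int(v),int(u)].round(3))
print('heel',rects(im,P,col(im,'yellow'),(.15,.21),(50,1000)))
E
```

```text
clock: 41.05
tool_pos: [0.49, 0.0907, 0.0847]
eef_rot: [0.659, 0.752, 0.0, 0.0]
contact_force: [0.0, -0.6, 0.9]
opening: 0.594
finger_force: 0.0
clock: 41.75
tool_pos: [0.5028, -0.0319, 0.2095]
eef_rot: [0.661, 0.75, -0.0, 0.0]
contact_force: [-1.1, 0.6, -0.4]
opening: 0.6
finger_force: 0.0
[ 0.50238974 -0.02734558  0.20917803] [ 1.70470169e+00 -1.42613080e-03 -3.14111410e+00] 0.6036132742431609 [ 0.38  0.65 -0.68  1.94  0.59  0.76 -0.51]
plate [(490.4, 90.1, 59.7, 40.2, np.float64(-1.44), 89.8)]
carriage [(496.0, 48.9, 160.0, 60.6, np.float64(-1.437), 25.9)]
knob [(503.4, -9.3, 16.7, 16.0, np.float64(0.135), 59.6)]
carriage_knob 0.74 323 200 [ 0.503 -0.008  0.061]
heel_top 0.71 548 102 [0.703 0.105 0.011]
heel []
```

View pics/w13.png

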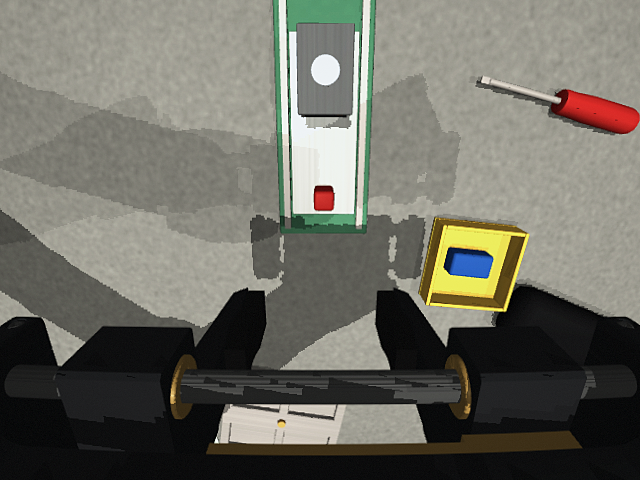

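The view shows the plate at (325,70), square over the stack, and the knob at (323,198). To push, I turn the tool half round so that the camera trails clear of the jaw.

```bash
python3 -m pendant '[{"claw":0.3,"dx":0,"dy":-3,"dz":0,"twist":0.14},{"claw":0,"dx":0,"dy":-6,"dz":0,"twist":0.29},{"claw":0,"dx":1,"dy":-9,"dz":0,"twist":0.43},{"claw":0,"dx":1,"dy":-10,"dz":0,"twist":0.58},{"claw":0,"dx":2,"dy":-10,"dz":0,"twist":0.72},{"claw":0,"dx":3,"dy":-10,"dz":0,"twist":0.87},{"claw":0,"dx":3,"dy":-10,"dz":0,"twist":1.01},{"claw":0,"dx":3,"dy":-10,"dz":0,"twist":1.16}]'; python3 -m pendant '[{"claw":0,"dx":0,"dy":0,"dz":0,"twist":0.14},{"claw":0,"dx":0,"dy":0,"dz":0,"twist":0.28},{"claw":0,"dx":0,"dy":0,"dz":0,"twist":0.42},{"claw":0,"dx":0,"dy":0,"dz":0,"twist":0.56},{"claw":0,"dx":0,"dy":0,"dz":-20,"twist":0.7},{"claw":0,"dx":0,"dy":0,"dz":-40,"twist":0.84},{"claw":0,"dx":0,"dy":0,"dz":-60,"twist":0.98},{"claw":0,"dx":0,"dy":0,"dz":-80,"twist":1.12}]'; python3 -m pendant '[{"claw":0,"dx":0,"dy":0,"dz":-20,"twist":0.14},{"claw":0,"dx":0,"dy":0,"dz":-40,"twist":0.28},{"claw":0,"dx":0,"dy":0,"dz":-40,"twist":0.42},{"claw":0,"dx":0,"dy":0,"dz":-40,"twist":0.56},{"claw":0,"dx":0,"dy":0,"dz":-40,"twist":0.7},{"claw":0,"dx":0,"dy":0,"dz":-40,"twist":0.84},{"claw":0,"dx":0,"dy":0,"dz":-40,"twist":0.86},{"claw":0,"dx":0,"dy":0,"dz":-40,"twist":0.86}]'
python3 - <<'E'
from h import *
s=r.get_state();print(s['tool_pos'],R.from_quat(s['eef_rot']).as_euler('ZYX'),s['opening'],s['q'].round(2))
E
```

```text
clock: 42.9
tool_pos: [0.5058, -0.0386, 0.2093]
eef_rot: [0.136, 0.991, 0.0, -0.0]
contact_force: [-0.7, -0.7, 0.6]
opening: 0.006
finger_force: 0.0
clock: 43.7
tool_pos: [0.5059, -0.0386, 0.1285]
eef_rot: [-0.411, 0.912, 0.0, -0.0]
contact_force: [0.4, 0.1, -0.5]
opening: 0.007
finger_force: 0.0
clock: 44.5
tool_pos: [0.5058, -0.0388, 0.0893]
eef_rot: [0.751, -0.661, -0.0, 0.0]
contact_force: [0.1, 0.3, -0.1]
opening: 0.004
finger_force: 0.0
[ 0.50580403 -0.03884606  0.08930382] [-1.44314967e+00  3.37279185e-04  3.14123995e+00] 0.003949766787283308 [ 0.62  1.1  -1.21  2.01  1.25  1.07  2.05]
```

```bash
python3 -m pendant '[{"claw":0,"dx":0,"dy":-4,"dz":-20,"twist":0},{"claw":0,"dx":0,"dy":-4,"dz":-40,"twist":0},{"claw":0,"dx":0,"dy":-4,"dz":-47,"twist":0},{"claw":0,"dx":0,"dy":-4,"dz":-47,"twist":0},{"claw":0,"dx":0,"dy":-4,"dz":-47,"twist":0},{"claw":0,"dx":-0.5,"dy":4,"dz":-47,"twist":0},{"claw":0,"dx":-1,"dy":9,"dz":-47,"twist":0},{"claw":0,"dx":-1.5,"dy":14,"dz":-47,"twist":0}]'; python3 -m pendant '[{"claw":0,"dx":-0.5,"dy":4,"dz":0,"twist":0},{"claw":0,"dx":-1,"dy":9,"dz":0,"twist":0},{"claw":0,"dx":-2,"dy":15,"dz":0,"twist":0},{"claw":0,"dx":-3,"dy":22,"dz":0,"twist":0},{"claw":0,"dx":-4,"dy":29,"dz":0,"twist":0},{"claw":0,"dx":-5,"dy":36,"dz":0,"twist":0},{"claw":0,"dx":-6,"dy":43,"dz":0,"twist":0},{"claw":0,"dx":-6.5,"dy":50,"dz":0,"twist":0}]'
python3 - <<'E'
from h import *
s=r.get_state();print(s['tool_pos'],s['contact_force'],s['q'].round(2))
im,d,c=snap('top');P=cloud(c,d)
print('knob',rects(im,P,col(im,'red'),(.05,.07),(50,2000),(.4,.56,-.1,.2)))
E
```

```text
clock: 45.3
tool_pos: [0.5048, -0.0254, 0.0431]
eef_rot: [0.751, -0.66, 0.001, 0.0]
contact_force: [0.8, -3.0, 2.2]
opening: 0.007
finger_force: 1.4
clock: 46.1
tool_pos: [0.4975, 0.0252, 0.0424]
eef_rot: [0.751, -0.66, -0.0, 0.0]
contact_force: [1.2, -3.2, 1.4]
opening: 0.006
finger_force: 1.4
[0.49754705 0.02521118 0.04238053] [ 1.16148603 -3.23651978  1.37647055] [ 0.48  1.17 -1.16  2.05  1.37  1.05  1.84]
knob []
```

```bash
python3 -m pendant '[{"claw":0,"dx":-1,"dy":7,"dz":0,"twist":0},{"claw":0,"dx":-2,"dy":15,"dz":0,"twist":0},{"claw":0,"dx":-3,"dy":24,"dz":0,"twist":0},{"claw":0,"dx":-4.3,"dy":33,"dz":0,"twist":0},{"claw":0,"dx":-5.5,"dy":42,"dz":0,"twist":0},{"claw":0,"dx":-6.6,"dy":51,"dz":0,"twist":0},{"claw":0,"dx":-7.5,"dy":58,"dz":0,"twist":0},{"claw":0,"dx":-8.4,"dy":64,"dz":0,"twist":0}]'; python3 -m pendant '[{"claw":0,"dx":-0.5,"dy":4,"dz":0,"twist":0},{"claw":0,"dx":-1,"dy":8,"dz":0,"twist":0},{"claw":0,"dx":-1.3,"dy":11,"dz":0,"twist":0},{"claw":0,"dx":-1.6,"dy":14,"dz":0,"twist":0},{"claw":0,"dx":-1.6,"dy":14,"dz":0,"twist":0}]'; python3 -c "
from h import *
s=r.get_state();print(s['tool_pos'],s['contact_force'],s['q'].round(2))"
```

```text
clock: 46.95
tool_pos: [0.4889, 0.0893, 0.0423]
eef_rot: [0.752, -0.66, -0.0, 0.0]
contact_force: [-0.6, -3.5, 0.6]
opening: 0.003
finger_force: 1.4
clock: 47.45
tool_pos: [0.4878, 0.1034, 0.0425]
eef_rot: [0.752, -0.66, -0.0, -0.0]
contact_force: [-0.4, -1.2, -0.7]
opening: 0.005
finger_force: 0.5
[0.48783411 0.10335319 0.0425412 ] [-0.38158762 -1.20386471 -0.67365473] [ 0.33  1.18 -1.17  2.05  1.37  1.06  1.68]
```

```bash
for i in 1; do python3 -m pendant '[{"claw":0,"dx":-0.2,"dy":1.5,"dz":0,"twist":0},{"claw":0,"dx":-0.4,"dy":3,"dz":0,"twist":0},{"claw":0,"dx":-0.6,"dy":4.5,"dz":0,"twist":0},{"claw":0,"dx":-0.6,"dy":4.5,"dz":0,"twist":0}]'; done;  python3 -m pendant '[{"claw":0,"dx":-0.2,"dy":1.5,"dz":0,"twist":0},{"claw":0,"dx":-0.3,"dy":2.5,"dz":0,"twist":0},{"claw":0,"dx":-0.3,"dy":2.5,"dz":0,"twist":0}]'; python3 -m pendant '[{"claw":0,"dx":-0.2,"dy":1.5,"dz":0,"twist":0},{"claw":0,"dx":-0.3,"dy":2,"dz":0,"twist":0},{"claw":0,"dx":-0.3,"dy":2,"dz":0,"twist":0}]'
```

```text
clock: 47.85
tool_pos: [0.4874, 0.1075, 0.0426]
eef_rot: [0.751, -0.66, -0.0, -0.0]
contact_force: [-0.8, -1.9, 0.8]
opening: 0.002
finger_force: 0.9
clock: 48.15
tool_pos: [0.4871, 0.11, 0.0425]
eef_rot: [0.751, -0.66, -0.0, -0.0]
contact_force: [-0.8, -1.9, 0.9]
opening: 0.008
finger_force: 1.0
clock: 48.45
tool_pos: [0.487, 0.1104, 0.0425]
eef_rot: [0.751, -0.66, 0.001, 0.001]
contact_force: [0.2, -5.8, 3.2]
opening: 0.007
finger_force: 2.8
```

```bash
python3 -m pendant '[{"claw":0,"dx":-0.2,"dy":1.5,"dz":0,"twist":0},{"claw":0,"dx":-0.4,"dy":3,"dz":0,"twist":0},{"claw":0,"dx":-0.4,"dy":3,"dz":0,"twist":0}]'; python3 -m pendant '[{"claw":0,"dx":0,"dy":-6,"dz":0,"twist":0},{"claw":0,"dx":2,"dy":-20,"dz":0,"twist":0},{"claw":0,"dx":4,"dy":-40,"dz":20,"twist":0},{"claw":0,"dx":4,"dy":-60,"dz":60,"twist":0},{"claw":0,"dx":4,"dy":-80,"dz":100,"twist":0},{"claw":0,"dx":4,"dy":-80,"dz":150,"twist":0},{"claw":0,"dx":4,"dy":-80,"dz":200,"twist":0},{"claw":0,"dx":4,"dy":-80,"dz":220,"twist":0}]'
python3 - <<'E'
from h import *
im,d,c=snap('side','s2.png');P=cloud(c,d)
for q in['heel_top','handle_grip','pad','carriage_knob']:
    for o in nets.place_of('side',q)[:1]:
        u,v=o['position'][0]*640,o['position'][1]*480
        print(q,round(o['confidence'],2),round(u),round(v),P[int(v),int(u)].round(3))
print('heel',rects(im,P,col(im,'yellow'),(.15,.21),(50,1000)))
im,d,c=snap('top');P=cloud(c,d)
print('heel',rects(im,P,col(im,'yellow'),(.15,.21),(50,1000)))
s=r.get_state();print(s['tool_pos'],s['q'].round(2))
cv2.imwrite('pics/s2c.png',cv2.resize(cv2.imread('pics/s2.png')[150:350,170:370],None,fx=3,fy=3))
E
```

```text
clock: 48.75
tool_pos: [0.487, 0.1104, 0.0425]
eef_rot: [0.751, -0.661, 0.004, 0.003]
contact_force: [0.8, -12.7, 8.2]
opening: 0.004
finger_force: 5.8
clock: 49.55
tool_pos: [0.4917, 0.0361, 0.267]
eef_rot: [0.751, -0.66, 0.001, -0.004]
contact_force: [0.4, 0.5, -0.5]
opening: 0.007
finger_force: 0.0
heel_top 0.94 283 182 [0.52  0.007 0.351]
handle_grip 0.47 238 188 [ 0.427 -0.007  0.369]
pad 0.47 245 217 [0.472 0.225 0.128]
carriage_knob 0.91 256 259 [0.483 0.18  0.023]
heel []
heel [(587.1, 242.5, 19.2, 18.6, np.float64(-0.714), 192.4)]
[0.4896028  0.0339697  0.26098681] [ 0.58  0.84 -1.41  1.9   0.89  1.23  2.14]
```

View pics/s2c.png

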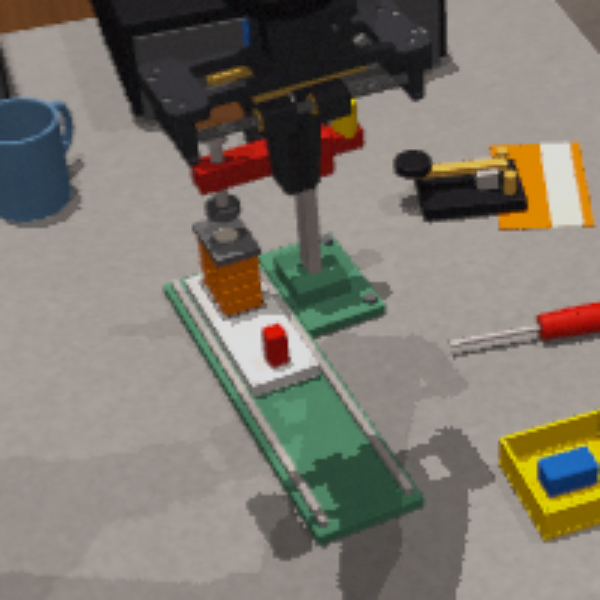

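The crop shows the carriage fully in, with the stack and plate squarely under the pad at (225,210). Next I turn back and move over the yellow heel at world (587, 243), z 192 mm.

```bash
python3 -m pendant '[{"claw":0,"dx":5,"dy":0,"dz":5,"twist":-0.14},{"claw":0,"dx":15,"dy":20,"dz":5,"twist":-0.28},{"claw":0,"dx":28,"dy":50,"dz":5,"twist":-0.42},{"claw":0,"dx":42,"dy":80,"dz":5,"twist":-0.56},{"claw":0,"dx":57,"dy":110,"dz":5,"twist":-0.7},{"claw":0,"dx":70,"dy":140,"dz":5,"twist":-0.84},{"claw":0,"dx":84,"dy":175,"dz":5,"twist":-0.98},{"claw":0,"dx":97,"dy":208,"dz":0,"twist":-1.12}]'; python3 -m pendant '[{"claw":0,"dx":0,"dy":0,"dz":0,"twist":-0.14},{"claw":0,"dx":0,"dy":0,"dz":-10,"twist":-0.28},{"claw":0,"dx":0,"dy":0,"dz":-20,"twist":-0.42},{"claw":0,"dx":0,"dy":0,"dz":-30,"twist":-0.45},{"claw":0,"dx":0,"dy":0,"dz":-40,"twist":-0.45},{"claw":0,"dx":0,"dy":0,"dz":-40,"twist":-0.45},{"claw":0,"dx":0,"dy":0,"dz":-40,"twist":-0.45}]'
python3 - <<'E'
from h import *
for i in range(3): im,d,c=snap('wrist','w14.png')
s=r.get_state();print(s['tool_pos'],R.from_quat(s['eef_rot']).as_euler('ZYX'),s['q'].round(2),s['contact_force'])
P=cloud(c,d)
print('heel',rects(im,P,col(im,'yellow'),(.15,.21),(30,1000)))
print('handle',rects(im,P,np.ones((480,640),bool),(.222,.25),(200,2000),(.43,.52,.18,.27)))
E
```

```text
clock: 50.65
tool_pos: [0.5874, 0.244, 0.2609]
eef_rot: [-0.284, 0.959, -0.0, -0.001]
contact_force: [1.4, -0.3, 0.5]
opening: 0.004
finger_force: 0.0
clock: 51.35
tool_pos: [0.5869, 0.2426, 0.2217]
eef_rot: [-0.066, 0.998, -0.0, -0.001]
contact_force: [0.6, -0.7, 0.5]
opening: 0.008
finger_force: 0.0
[0.58743007 0.24286158 0.22284733] [-3.01115134e+00  5.29205542e-04  3.14089085e+00] [-0.02  0.85 -0.89  1.53  0.71  1.11  0.63] [ 0.17990104  0.25637389 -0.35392981]
heel []
handle [(477.7, 226.1, 40.3, 14.5, np.float64(-0.309), 234.4)]
```

View pics/w14.png

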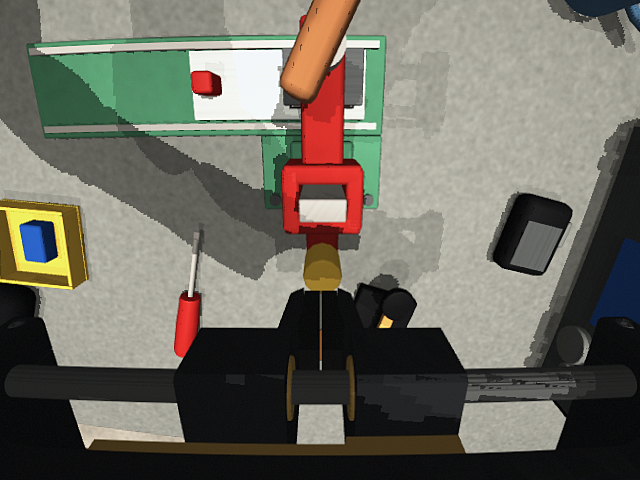

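The heel top is right under the fingertips at (322,265), and the handle lies at about -0.31 rad, top at 234 mm. I push down, then creep while watching the force.

```bash
python3 -m pendant '[{"claw":0,"dx":-0.5,"dy":0,"dz":-15,"twist":0},{"claw":0,"dx":-0.5,"dy":0,"dz":-25,"twist":0},{"claw":0,"dx":-0.5,"dy":0,"dz":-30,"twist":0},{"claw":0,"dx":-0.5,"dy":0,"dz":-34,"twist":0},{"claw":0,"dx":-0.5,"dy":0,"dz":-38,"twist":0},{"claw":0,"dx":-0.5,"dy":0,"dz":-42,"twist":0},{"claw":0,"dx":-0.5,"dy":0,"dz":-46,"twist":0},{"claw":0,"dx":-0.5,"dy":0,"dz":-50,"twist":0}]'; python3 -m pendant '[{"claw":0,"dx":0,"dy":0,"dz":-1.5,"twist":0},{"claw":0,"dx":0,"dy":0,"dz":-3,"twist":0},{"claw":0,"dx":0,"dy":0,"dz":-3,"twist":0}]'; python3 -m pendant '[{"claw":0,"dx":0,"dy":0,"dz":-1.5,"twist":0},{"claw":0,"dx":0,"dy":0,"dz":-1.5,"twist":0}]'; python3 -m pendant '[{"claw":0,"dx":0,"dy":0,"dz":-1,"twist":0},{"claw":0,"dx":0,"dy":0,"dz":-1,"twist":0}]'
```

```text
clock: 52.3
tool_pos: [0.5863, 0.2419, 0.1727]
eef_rot: [-0.065, 0.998, -0.001, -0.0]
contact_force: [-1.9, -2.7, 7.1]
opening: 0.004
finger_force: 3.6
clock: 52.6
tool_pos: [0.5863, 0.2419, 0.1695]
eef_rot: [-0.065, 0.998, -0.001, -0.0]
contact_force: [-1.6, -1.6, 5.9]
opening: 0.008
finger_force: 2.5
clock: 52.8
tool_pos: [0.5865, 0.242, 0.1683]
eef_rot: [-0.065, 0.998, -0.001, -0.0]
contact_force: [-0.4, -2.6, 5.9]
opening: 0.006
finger_force: 3.0
clock: 53.0
tool_pos: [0.5868, 0.242, 0.1675]
eef_rot: [-0.065, 0.998, -0.001, 0.0]
contact_force: [-1.0, -2.1, 7.3]
opening: 0.008
finger_force: 3.5
```

```bash
python3 -m pendant '[{"claw":0,"dx":0,"dy":0,"dz":-1,"twist":0},{"claw":0,"dx":0,"dy":0,"dz":-1,"twist":0}]'; python3 -m pendant '[{"claw":0,"dx":0,"dy":0,"dz":-1,"twist":0},{"claw":0,"dx":0,"dy":0,"dz":-1,"twist":0}]'; python3 -m pendant '[{"claw":0,"dx":0,"dy":0,"dz":-1,"twist":0},{"claw":0,"dx":0,"dy":0,"dz":-1,"twist":0}]'
```

```text
clock: 53.2
tool_pos: [0.5871, 0.2421, 0.1667]
eef_rot: [-0.065, 0.998, -0.001, 0.0]
contact_force: [-0.6, -2.0, 7.4]
opening: 0.005
finger_force: 3.8
clock: 53.4
tool_pos: [0.5873, 0.2421, 0.1658]
eef_rot: [-0.065, 0.998, -0.0, 0.001]
contact_force: [-0.7, -1.7, 8.5]
opening: 0.005
finger_force: 4.0
clock: 53.6
tool_pos: [0.5876, 0.2422, 0.165]
eef_rot: [-0.065, 0.998, -0.0, 0.001]
contact_force: [-0.0, -2.4, 9.1]
opening: 0.008
finger_force: 4.3
```

```bash
python3 -m pendant '[{"claw":0,"dx":0,"dy":0,"dz":-1.5,"twist":0},{"claw":0,"dx":0,"dy":0,"dz":-1.5,"twist":0}]'; python3 -m pendant '[{"claw":0,"dx":0,"dy":0,"dz":-1.5,"twist":0},{"claw":0,"dx":0,"dy":0,"dz":-1.5,"twist":0}]'; python3 -m pendant '[{"claw":0,"dx":0,"dy":0,"dz":-1.5,"twist":0},{"claw":0,"dx":0,"dy":0,"dz":-1.5,"twist":0}]'
```

```text
clock: 53.8
tool_pos: [0.588, 0.2422, 0.1638]
eef_rot: [-0.065, 0.998, -0.0, 0.001]
contact_force: [-0.2, -2.5, 9.2]
opening: 0.005
finger_force: 4.7
clock: 54.0
tool_pos: [0.5884, 0.2423, 0.1628]
eef_rot: [-0.064, 0.998, -0.0, 0.002]
contact_force: [0.5, -2.8, 12.1]
opening: 0.003
finger_force: 5.9
clock: 54.2
tool_pos: [0.5886, 0.2423, 0.1618]
eef_rot: [-0.064, 0.998, -0.0, 0.002]
contact_force: [0.5, -4.0, 14.8]
opening: 0.009
finger_force: 7.3
```

```bash
python3 -m pendant '[{"claw":0,"dx":0,"dy":0,"dz":-1.5,"twist":0},{"claw":0,"dx":0,"dy":0,"dz":-1.5,"twist":0}]'; python3 -m pendant '[{"claw":0,"dx":0,"dy":0,"dz":-1.5,"twist":0},{"claw":0,"dx":0,"dy":0,"dz":-1.5,"twist":0}]'
python3 - <<'E'
from h import *
im,d,c=snap('side','s3.png');P=cloud(c,d)
cv2.imwrite('pics/s3c.png',cv2.resize(im[150:320,190:340],None,fx=4,fy=3.5,interpolation=cv2.INTER_CUBIC))
im,d,c=snap('wrist');P=cloud(c,d)
print('handle',rects(im,P,np.ones((480,640),bool),(.200,.25),(200,2000),(.43,.52,.18,.27)))
E
```

```text
clock: 54.4
tool_pos: [0.5889, 0.2424, 0.1612]
eef_rot: [-0.064, 0.998, -0.0, 0.003]
contact_force: [-1.7, -4.5, 18.3]
opening: 0.0
finger_force: 9.5
clock: 54.6
tool_pos: [0.589, 0.2424, 0.1606]
eef_rot: [-0.064, 0.998, -0.0, 0.003]
contact_force: [-1.3, -6.3, 24.8]
opening: 0.007
finger_force: 12.2
handle [(486.9, 225.6, 32.3, 14.4, np.float64(-0.322), 209.6)]
```

View pics/s3c.png

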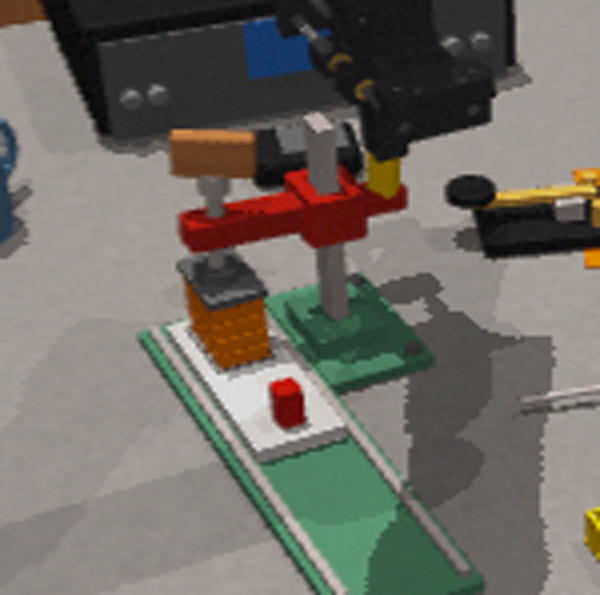

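The crop shows the pad on the plate, the jaw arm tilted, and the heel held down by the fingertips. The force has jumped to 25 N, so it has bound. I lift off and move over the handle.

```bash
python3 -m pendant '[{"claw":0,"dx":0,"dy":0,"dz":15,"twist":0},{"claw":0,"dx":0,"dy":0,"dz":50,"twist":0},{"claw":0,"dx":0,"dy":0,"dz":95,"twist":0},{"claw":0.3,"dx":-20,"dy":0,"dz":105,"twist":-0.1},{"claw":0.5,"dx":-50,"dy":-4,"dz":105,"twist":-0.2},{"claw":0.5,"dx":-80,"dy":-10,"dz":105,"twist":-0.3},{"claw":0.5,"dx":-110,"dy":-14,"dz":105,"twist":-0.44},{"claw":0.5,"dx":-110,"dy":-14,"dz":105,"twist":-0.44}]'; python3 -m pendant '[{"claw":0.5,"dx":0,"dy":0,"dz":0,"twist":0},{"claw":0.5,"dx":0,"dy":0,"dz":0,"twist":0}]'
python3 - <<'E'
from h import *
for i in range(4): im,d,c=snap('wrist','w15.png')
s=r.get_state();print(s['tool_pos'],R.from_quat(s['eef_rot']).as_euler('ZYX'),s['q'].round(2),s['contact_force'])
P=cloud(c,d)
print('handle',rects(im,P,np.ones((480,640),bool),(.198,.225),(200,2000),(.43,.53,.18,.27)))
im,d,c=snap('top');P=cloud(c,d);print('heel',rects(im,P,col(im,'yellow'),(.15,.21),(50,1000)))
E
```

```text
clock: 55.5
tool_pos: [0.4726, 0.2281, 0.2617]
eef_rot: [0.153, 0.988, -0.001, -0.001]
contact_force: [0.5, 0.1, 0.1]
opening: 0.434
finger_force: 0.0
clock: 55.7
tool_pos: [0.4778, 0.2288, 0.2614]
eef_rot: [0.154, 0.988, 0.0, 0.0]
contact_force: [-0.2, 0.2, 0.2]
opening: 0.501
finger_force: 0.0
[0.47736913 0.22874086 0.26117677] [ 2.83129765e+00 -4.72451249e-04  3.14108620e+00] [-0.03  0.64 -0.84  1.81  0.58  0.96  0.14] [-0.40929148  0.11053133 -0.25511671]
handle [(477.1, 229.1, 51.7, 14.1, np.float64(-0.316), 210.3)]
heel [(589.5, 242.8, 18.9, 18.6, np.float64(1.549), 159.4)]
```

View pics/w15.png

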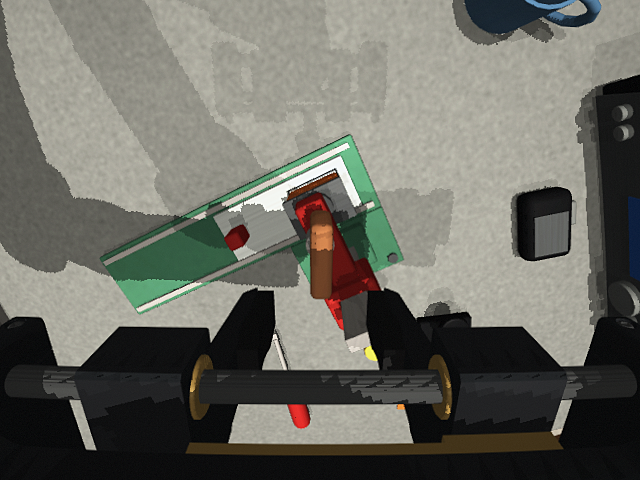

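The handle is at (322,255) px, i.e. world (477, 229), angle -0.316, lined up between the fingers. I descend and grip.

```bash
python3 -m pendant '[{"claw":0.5,"dx":0,"dy":0,"dz":-35,"twist":0},{"claw":0.5,"dx":0,"dy":0.3,"dz":-65,"twist":0},{"claw":0.5,"dx":0,"dy":0.3,"dz":-78,"twist":0},{"claw":0.3,"dx":0,"dy":0.3,"dz":-78,"twist":0},{"claw":0.1,"dx":0,"dy":0.3,"dz":-78,"twist":0},{"claw":0.1,"dx":0,"dy":0.3,"dz":-78,"twist":0},{"claw":0.1,"dx":0,"dy":0.3,"dz":-78,"twist":0},{"claw":0.1,"dx":0,"dy":0.3,"dz":-78,"twist":0}]' 25; python3 -m pendant '[{"claw":0.1,"dx":0,"dy":0,"dz":0,"twist":0},{"claw":0.1,"dx":0,"dy":0,"dz":0,"twist":0}]'; python3 -m pendant '[{"claw":0.1,"dx":0,"dy":0,"dz":0,"twist":-0.1},{"claw":0.1,"dx":0,"dy":0,"dz":0,"twist":-0.2},{"claw":0.1,"dx":0,"dy":0,"dz":-0.3,"twist":-0.3},{"claw":0.1,"dx":0,"dy":0,"dz":-0.4,"twist":-0.4},{"claw":0.1,"dx":0,"dy":0,"dz":-0.5,"twist":-0.5}]'
python3 - <<'E'
from h import *
s=r.get_state();print(s['tool_pos'],R.from_quat(s['eef_rot']).as_euler('ZYX'),s['q'].round(2),s['contact_force'],s['moment'])
E
```

```text
clock: 56.75
tool_pos: [0.4772, 0.2287, 0.1846]
eef_rot: [0.155, 0.988, -0.0, 0.001]
contact_force: [-0.8, -0.8, 4.9]
opening: 0.156
finger_force: 25.0
clock: 56.95
tool_pos: [0.4772, 0.2287, 0.1845]
eef_rot: [0.155, 0.988, -0.0, 0.001]
contact_force: [-0.4, -1.9, 5.9]
opening: 0.156
finger_force: 25.0
clock: 57.45
tool_pos: [0.4768, 0.2279, 0.1844]
eef_rot: [0.396, 0.918, -0.001, 0.001]
contact_force: [-2.1, -2.7, 10.5]
opening: 0.161
finger_force: 25.0
[0.47675365 0.22790076 0.18435717] [ 2.32788087e+00  2.48553878e-03 -3.14077482e+00] [-0.16  0.7  -0.62  1.9   0.6   0.73 -0.37] [-2.10416434 -2.65226117 10.54870869] [-1.1849199   0.51019023  0.15406408]
```

```bash
python3 -m pendant '[{"claw":0.1,"dx":0,"dy":0,"dz":0.5,"twist":-0.1},{"claw":0.1,"dx":0,"dy":0,"dz":1,"twist":-0.2},{"claw":0.1,"dx":0,"dy":0,"dz":1,"twist":-0.3},{"claw":0.1,"dx":0,"dy":0,"dz":1,"twist":-0.4},{"claw":0.1,"dx":0,"dy":0,"dz":1,"twist":-0.5},{"claw":0.1,"dx":0,"dy":0,"dz":1,"twist":-0.6},{"claw":0.1,"dx":0,"dy":0,"dz":1,"twist":-0.7},{"claw":0.1,"dx":0,"dy":0,"dz":1,"twist":-0.8}]'
python3 - <<'E'
from h import *
s=r.get_state();print(s['tool_pos'],R.from_quat(s['eef_rot']).as_euler('ZYX'),s['q'].round(2),s['contact_force'],s['moment'])
E
```

```text
clock: 58.25
tool_pos: [0.4756, 0.228, 0.1845]
eef_rot: [0.722, 0.692, -0.001, 0.0]
contact_force: [-2.4, -2.1, 4.7]
opening: 0.166
finger_force: 25.0
[0.47560502 0.2279541  0.18447679] [ 1.52827374e+00  2.21349565e-03 -3.14003726e+00] [-0.3   0.66 -0.39  1.91  0.4   0.65 -0.97] [-2.37022818 -2.06164607  4.69336709] [-0.75855286  0.87433874  0.18458592]
```

```bash
python3 -m pendant '[{"claw":0.1,"dx":0,"dy":0,"dz":0,"twist":-0.1},{"claw":0.1,"dx":0,"dy":0,"dz":0,"twist":-0.2},{"claw":0.1,"dx":0,"dy":0,"dz":0,"twist":-0.3},{"claw":0.1,"dx":0,"dy":0,"dz":0,"twist":-0.4},{"claw":0.1,"dx":0,"dy":0,"dz":0,"twist":-0.5},{"claw":0.1,"dx":0,"dy":0,"dz":0,"twist":-0.6},{"claw":0.1,"dx":0,"dy":0,"dz":0,"twist":-0.7},{"claw":0.1,"dx":0,"dy":0,"dz":0,"twist":-0.8}]'
python3 - <<'E'
from h import *
s=r.get_state();print(s['tool_pos'],R.from_quat(s['eef_rot']).as_euler('ZYX'),s['q'].round(2),s['contact_force'],s['moment'])
E
```

```text
clock: 59.05
tool_pos: [0.4753, 0.2288, 0.1844]
eef_rot: [0.934, 0.356, -0.001, -0.0]
contact_force: [-3.4, -0.9, 4.4]
opening: 0.16
finger_force: 25.0
[0.47527752 0.22884238 0.1844108 ] [ 7.28929381e-01  2.05293709e-03 -3.14058750e+00] [-0.44  0.64 -0.16  1.91  0.17  0.6  -1.55] [-3.43906152 -0.93939975  4.43786078] [-0.20932494  0.86746814  0.14781622]
```

```bash
python3 -m pendant '[{"claw":0.1,"dx":0,"dy":0,"dz":0,"twist":-0.1},{"claw":0.1,"dx":0,"dy":0,"dz":0,"twist":-0.2},{"claw":0.1,"dx":0,"dy":0,"dz":0,"twist":-0.3},{"claw":0.1,"dx":0,"dy":0,"dz":0,"twist":-0.4},{"claw":0.1,"dx":0,"dy":0,"dz":0,"twist":-0.5},{"claw":0.1,"dx":0,"dy":0,"dz":0,"twist":-0.6},{"claw":0.1,"dx":0,"dy":0,"dz":0,"twist":-0.73},{"claw":0.1,"dx":0,"dy":0,"dz":0,"twist":-0.73}]'
python3 - <<'E'
from h import *
s=r.get_state();print(s['tool_pos'],R.from_quat(s['eef_rot']).as_euler('ZYX'),s['q'].round(2),s['contact_force'],s['moment'])
E
python3 -m pendant '[{"claw":0.25,"dx":0,"dy":0,"dz":0,"twist":0},{"claw":0.4,"dx":0,"dy":0,"dz":0,"twist":0},{"claw":0.5,"dx":0,"dy":0,"dz":0,"twist":0},{"claw":0.5,"dx":0,"dy":0,"dz":0,"twist":0},{"claw":0.5,"dx":0,"dy":0,"dz":20,"twist":0},{"claw":0.5,"dx":0,"dy":0,"dz":60,"twist":0},{"claw":0.5,"dx":0,"dy":0,"dz":85,"twist":0},{"claw":0.5,"dx":0,"dy":0,"dz":85,"twist":0}]'
python3 - <<'E'
from h import *
for i in range(4): im,d,c=snap('wrist','w16.png')
s=r.get_state();print(s['tool_pos'],R.from_quat(s['eef_rot']).as_euler('ZYX'))
P=cloud(c,d);A=np.ones((480,640),bool)
print('handle',rects(im,P,A,(.198,.225),(200,2000),(.43,.53,.18,.27)))
print('plate',rects(im,P,A,(.084,.096),(200,6000),(.4,.54,.16,.3)))
print('slabs',rects(im,P,col(im,'orange'),(.026,.084),(20,6000),(.4,.54,.16,.3)))
im,d,c=snap('top');P=cloud(c,d);print('heel',rects(im,P,col(im,'yellow'),(.15,.21),(50,1000)))
E
```

```text
clock: 59.85
tool_pos: [0.4755, 0.2288, 0.1844]
eef_rot: [1.0, 0.001, -0.001, 0.0]
contact_force: [-2.6, -1.0, 6.3]
opening: 0.158
finger_force: 25.0
[0.47554877 0.22879139 0.18435841] [2.23951830e-03 1.80483013e-03 3.14068656e+00] [-0.57  0.64  0.05  1.92 -0.06  0.58 -2.04] [-2.60830585 -1.02453677  6.29450699] [-0.38962383  0.95046196 -0.05175129]
clock: 60.65
tool_pos: [0.479, 0.2299, 0.2722]
eef_rot: [1.0, 0.001, 0.003, -0.002]
contact_force: [0.2, 0.5, -0.4]
opening: 0.5
finger_force: 0.0
[0.47599573 0.22856923 0.26781869] [2.09722588e-03 2.07715405e-03 3.14039215e+00]
handle [(478.6, 228.5, 50.2, 14.1, np.float64(0.006), 208.7)]
plate [(474.5, 207.2, 40.4, 17.0, np.float64(0.135), 89.7), (468.5, 251.1, 40.2, 14.5, np.float64(0.123), 89.7)]
slabs [(492.0, 210.1, 15.4, 1.6, np.float64(-1.434), 51.7)]
heel [(589.4, 242.6, 19.1, 18.5, np.float64(-0.12), 160.3)]
```

The handle has turned 2.82 rad since the jaw bound, and the plate is still square. Taking one last overall look after backing off.

```bash
python3 -m pendant '[{"claw":0.5,"dx":0,"dy":0,"dz":30,"twist":0},{"claw":0.5,"dx":-10,"dy":-30,"dz":50,"twist":0},{"claw":0.5,"dx":-20,"dy":-70,"dz":50,"twist":0},{"claw":0.5,"dx":-20,"dy":-110,"dz":50,"twist":0},{"claw":0.5,"dx":-20,"dy":-150,"dz":50,"twist":0},{"claw":0.5,"dx":-20,"dy":-190,"dz":50,"twist":0},{"claw":0.5,"dx":-20,"dy":-200,"dz":50,"twist":0},{"claw":0.5,"dx":-20,"dy":-200,"dz":50,"twist":0}]'
python3 - <<'E'
from h import *
im,d,c=snap('side','s4.png')
cv2.imwrite('pics/s4c.png',im[130:480,150:550])
E
```

```text
clock: 61.7
tool_pos: [0.4563, 0.0272, 0.3183]
eef_rot: [1.0, -0.001, -0.001, 0.0]
contact_force: [-0.3, 0.3, -0.5]
opening: 0.498
finger_force: 0.0
```

View pics/s4c.png

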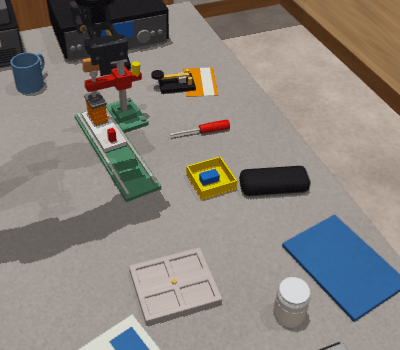

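The mould is empty, the offcut is in the tray at (209,177), and the stack is clamped at (97,108). The bystanders have not moved.

```bash
python3 -c "
from plant import r
print(r.finish_job())"
```

```text
the job is handed in; nothing more can be done
None
```

The job is handed in at about 62 s of the 210 s: offcut in the tray, all four slabs and the plate stacked square on the outline, carriage against its stop, jaw tilted and bound, and the handle turned 2.82 rad clockwise after binding; the judge's verdict was not shown.

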